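Clip the keyed sample carrier onto the inclined inspection stage

ROBOT

A 6-joint arm with a two-finger parallel gripper is mounted at the origin on the work surface. World frame = base frame: x ahead of the robot, y to its left, z up, the work surface at z = 0. Lengths are in m, angles in degrees, forces in N, time in s.
With the tool pointing down it reaches from about 0.25 to 0.725 m from the base axis. Payload 9.7 kg.
Tool frame: the origin (TCP) lies at the very end of the fingers, on their centre line; the grasp point (between the pads) lies 19 mm behind it; z points along the fingers, y is the direction in which the jaws open and shut (so a half turn about z gives the same grasp; the last joint's range is limited). The gripper opens to 85 mm and grips with 20 to 120 N. Pads are 22 mm wide; open, the fingers measure 114 mm over their backs; the gripper's body (76 mm by 85 mm) begins 54 mm behind the grasp point. The pads swing forward as they close: fully open they stand 13 mm farther back than shut.
Start: joints at [76.203, 4.979, 10.078, 95.1, 0, 90], TCP at [0.131, 0.534, 0.203] pointing down, gripper open.
Joint ranges: [-179.16, 179.16], [-48.56, 103.87], [-65.8, 70.77], [-126.05, 130.52], [-82.76, 87.17], [-180, 180]. Speed limits (degrees/s): [127.2, 127.2, 147.25, 180, 180, 180].

INTERFACE

Orientations are given as [roll, pitch, yaw] about the fixed x, y, z axes, in that order (R = Rz(yaw) Ry(pitch) Rx(roll)).
In Python, from workcell import bot gives the robot as it stands.
- The arm moves only by the shell command python3 -m pendant 'ROWS' [FORCE]. ROWS is JSON, a list that holds one entry, the list of rows, each a list of 7 numbers: the shift along the tool's x, y, z in cm, then the turn, a rotation vector about the tool's x, y, z in rad, then the opening in per cent of the stroke, from 0 (shut) to 100 (fully open). In form: [[[dx, dy, dz, ax, ay, az, gripper], ...]]. A call has 1 to 5 rows; each row shifts and turns the pose as measured when the row begins, along the tool's axes as they then stand; what a row does not reach is not made up. A row lasts 1/12 s, in which the tool goes at most 41.7 mm and 7.16 degrees, less where a joint would pass 70% of its speed; a pose out of reach is approached as far as the arm can. A call with a gripper value outside its range is refused whole. The fingers move at their own pace and stop on an object; FORCE is the grip in N (left out, the last holds). Time passes only in rows, so rows that do not move let the fingers close. It gives the time, the measured TCP pose, the force and the opening at its end, in the units of the state.
- bot.get_obs(): the state, without advancing time (a new reading comes with each control period).
- bot.camera(name): name is "side" or "top"; returns the picture (384x512x3 uint8, red, green, blue); there is no depth.
- bot.get_calibration(name): a dict with "intrinsics" (3x3 intrinsics, pixels), "D" ([k1, k2, p1, p2, k3] as OpenCV has them; the pictures are not rectified), "pose" (4x4, takes a point from camera to world coordinates). Camera axes: x right, y down, z forward; pixel columns grow to the right and rows downward; lengths in m; the calibration is good to about 2 mm. A picture is of the moment at which its call begins. get_calibration takes no time and is no camera call.
- bot.job_done(): hands the job in, once; it reports no verdict.
Trained networks look in the newest picture that a camera, given by its name, has taken for a name from the list of things; names that differ only in an ending like _2 or _b are one class to them, and where a whole thing is asked for, a point or a joint stands for the part that bears it (a point fixed in the world has none). Each returns a list of dicts, best first, with "confidence" (0 to 1); they miss things now and then, are a little off and sometimes report something else, mostly with a low value. They report only what shows in the picture. A call takes as long as a camera call. They do not tell look-alikes from the thing itself.
- bot.masks_of(camera, thing): "pixels" (384x512 bool, what is visible of it) and "extent" ([left, top, right, bottom] in pixels, round what is visible of it).
- bot.mark_of(camera, thing): "uv" ([column, row] in pixels: a listed point, or the origin of a listed thing).
The state is a dict: "time": time; "q": joint angles; "qd": joint speeds; "joint_efforts": joint torques, N m; "ee_pos": TCP position; "tcp_rot": TCP orientation; "wrist_force": force on the tool from outside, world axes, zero at the start; "torque": the same for the moment, N m; "opening": finger opening in m.
Only numpy, scipy, OpenCV 4.12 (cv2) and the standard library are available. Lean on these libraries where they do the work, as an engineer would, in place of code of your own. Each camera call takes 0.05 s, during which the arm holds its last target. There are 200 camera calls.

TASK

Draw the stage's sprung curved arm back until it goes over centre and stays open by itself, and while it stays open lay the one carrier whose keyway lines up with the key on the stage's fixed lower edge flat on the stage, flush against that edge with the key in its keyway. Then bring the arm forward so that it springs shut onto the carrier, and let go, leaving the carrier clamped flush. Leave the other two carriers and the flask, mug and torch as they are.

Things in the scene. Friction and masses are not known exactly. Their poses are not given: they have to be found in the camera images.
- deck: White sloping deck of the stage, fixed, its place and heading vary. It rises away from the robot at 0.5 rad (29 deg). Origin on its upper surface, 70 mm above the bench: x up the slope, y left along the deck, z out of the surface (leaning to the robot). The surface spans x -75 to 125, y -100 to 100 mm. The edge, key, arm and pivot stand on it.
- edge_mid (a point): Foot of the fixed edge at its middle, on the deck's surface (deck x -60, y 0 mm). The fixed edge is a dark steel bar across the low side of the deck, its upslope face here, 14 mm high, 12 mm thick, y -80 to 80 mm.
- key_root (a point): Middle of the key's root on the deck's surface (deck x -60, y +25 mm). The key is a dark block 11 mm wide and 14 mm high that sticks out 10 mm up the slope from the fixed edge.
- seat (a point): Where the origin of the matching carrier lies when it is home: deck x -28, y 0, z 0 mm, the carrier's axes along the deck's, its keyway edge touching the fixed edge.
- clip_arm (a joint): Angle of the curved steel arm about clip_pivot, about the deck's z. 0: sprung forward (down the slope), blocking the carrier's place; 0.9: drawn back up the slope to its stop. Over-centre spring: below 0.55 it is driven forward, above it is driven back and stays at 0.9. At most 8 N at the knob, damped. On a carrier that is home it rests at about 0.22.
- clip_pivot (a point): Pivot of the curved arm, on the deck's surface at deck x 40, y 85 mm, in a boss 26 mm in diameter, 22 mm high, with a small spring strut up the slope from it. The arm is a bent round bar 10 mm thick, its top 13 mm above the deck.
- clip_knob (a point): Point on the axis of the black knob at the arm's free end, 30 mm above the deck. The knob is a round post 16 mm in diameter along the deck's z, 8 to 52 mm above the deck. At joint 0 it lies 40 mm down the slope (-x) and 122 mm to the right (-y) of the pivot and turns about it (at 0.9: deck x 111, y -22 mm).
- carrier_left: Loose aluminium carrier plate, 64 (x) x 104 (y) x 12 mm, about 0.2 kg, flat on the bench. Black grip rib on top at the centre: 40 mm along x, 16 mm thick along y, 12 to 42 mm above the underside. Origin: centre of the underside, z up. Keyway: notch 18 mm wide, 12 mm deep in its -x long edge, centred at y = +25 mm. 
- carrier_mid: Loose aluminium carrier plate, 64 (x) x 104 (y) x 12 mm, about 0.2 kg, flat on the bench. Black grip rib on top at the centre: 40 mm along x, 16 mm thick along y, 12 to 42 mm above the underside. Origin: centre of the underside, z up. Keyway: notch 18 mm wide, 12 mm deep in its -x long edge, centred at y = 0 mm. 
- carrier_right: Loose aluminium carrier plate, 64 (x) x 104 (y) x 12 mm, about 0.2 kg, flat on the bench. Black grip rib on top at the centre: 40 mm along x, 16 mm thick along y, 12 to 42 mm above the underside. Origin: centre of the underside, z up. Keyway: notch 18 mm wide, 12 mm deep in its -x long edge, centred at y = -25 mm. 
- flask: Black drinking flask standing on the bench between carriers and stage, 66 mm in diameter, 190 mm tall; leave alone. Origin: centre of the underside.
- mug: White mug standing on the bench, 80 mm in diameter, 90 mm tall, handle on its own +y side, towards the robot; leave alone. Origin: centre of the underside.
- torch: Black torch standing on its head, 44 mm in diameter, 140 mm tall; leave alone. Origin: centre of the underside.
- bin: Fixed open blue parts bin on the bench to the left of the stage, 150 x 130 x 80 mm tall. Origin: centre of the underside.
Things that resemble listed ones, but are neither listed nor needed, are in the scene too. Leave any brown, purple or turquoise look-alike of the carrier_left alone.

How it is judged:
By the outcome, as a careful person would: the job done as asked, in the order asked, and still so for the second after the job is handed in, with the robot touching nothing.
It also fails if it takes over 64 s, if anything falls off the work surface, if the arm or the gripper's body presses on something with over 40 N, if the wrist force passes 120 N, or if a joint passes its speed limit or range.

## Working session

There is one attempt and no reset: what is moved stays moved. The work goes in short steps, Python scripts to look and compute and a shell command to move; the robot and the scene stay as the last step left them, time stands still between calls to the robot, and variables do not carry over. Pictures are saved under pics/ and viewed, about 8 in all and at most 12, crops included, and the job is handed in when it is done.

```bash
mkdir -p pics; ls
python3 - <<'E'
from workcell import bot
import cv2,numpy as np
o=bot.get_obs();print(o)
for c in("side","top"):
    im=bot.camera(c);cv2.imwrite(f"pics/{c}0.png",im[:,:,::-1])
    k=bot.get_calibration(c);print(c,np.round(k["intrinsics"],1).tolist(),k["D"],np.round(k["pose"],3).tolist())
    for t in["edge_mid","key_root","seat","clip_pivot","clip_knob","carrier_left","carrier_mid","carrier_right","flask","mug","torch","deck","bin"]:
        print(t,[(np.round(m["uv"],1).tolist(),round(m["confidence"],2)) for m in bot.mark_of(c,t)][:5])
E
```

```text
pics
{'time': 0.0, 'q': array([ 7.62046640e+01,  5.01241393e+00,  1.00337825e+01,  9.51008350e+01,
       -1.54006406e-04,  8.99987882e+01]), 'qd': array([ 0.06314413, -0.06881453,  0.07626597, -0.06038963,  0.05457878,
        0.02783069]), 'joint_efforts': array([ 2.81024717e-03, -5.20389998e+01,  4.64803648e+01,  1.60668843e-02,
        1.78811970e-04, -7.78051970e-07]), 'ee_pos': array([0.13108397, 0.53386241, 0.20276449]), 'tcp_rot': array([-1.79920534e+02,  1.52325496e-04,  1.66205876e+02]), 'wrist_force': array([ 0.89284699,  0.11382668, -0.4236504 ]), 'torque': array([-0.04659709, -0.03091476, -0.02319064]), 'opening': 0.08527545256928414}
side [[348.9, 0.0, 254.4], [0.0, 348.9, 192.4], [0.0, 0.0, 1.0]] [-0.0739811  0.         0.         0.         0.       ] [[-0.941, -0.272, 0.2, 0.344], [-0.337, 0.733, -0.59, 0.67], [0.014, -0.623, -0.782, 0.922], [0.0, 0.0, 0.0, 1.0]]
edge_mid [([245.2, 250.1], 0.59)]
key_root [([240.8, 254.7], 0.92)]
seat [([236.1, 243.7], 0.76)]
clip_pivot [([203.7, 254.3], 0.66)]
clip_knob [([240.5, 223.0], 0.71), ([297.4, 139.3], 0.3)]
carrier_left [(
[... 511 characters left out ...]
        0.          0.        ] [[-0.112, -0.972, 0.209, 0.224], [-0.994, 0.11, -0.019, 0.025], [-0.004, -0.21, -0.978, 1.565], [0.0, 0.0, 0.0, 1.0]]
edge_mid [([263.3, 213.1], 0.65), ([204.7, 199.5], 0.64)]
key_root [([195.9, 198.9], 0.69)]
seat [([206.9, 187.9], 0.63)]
clip_pivot [([177.2, 175.7], 0.56)]
clip_knob [([211.5, 185.9], 0.4)]
carrier_left [([381.4, 198.6], 0.85), ([292.1, 132.1], 0.82), ([291.6, 157.8], 0.67), ([248.4, 126.9], 0.6), ([344.1, 239.2], 0.57)]
carrier_mid [([338.9, 186.6], 0.73)]
carrier_right [([302.0, 208.7], 0.88)]
flask [([261.2, 168.5], 0.62)]
mug [([266.8, 213.3], 0.95)]
torch [([336.9, 153.9], 0.72)]
deck [([200.5, 182.6], 0.67)]
bin [([129.6, 174.1], 0.57)]
```

Run:
```python
import cv2
im=cv2.imread("pics/top0.png");cv2.imwrite("pics/top0c.png",cv2.resize(im[90:290,140:407],None,fx=3,fy=3,interpolation=2)[:600,:800])
im=cv2.imread("pics/side0.png");cv2.imwrite("pics/side0c.png",cv2.resize(im[90:290,150:417],None,fx=3,fy=3,interpolation=2)[:600,:800])
```

```text
(no output)
```

View pics/top0c.png

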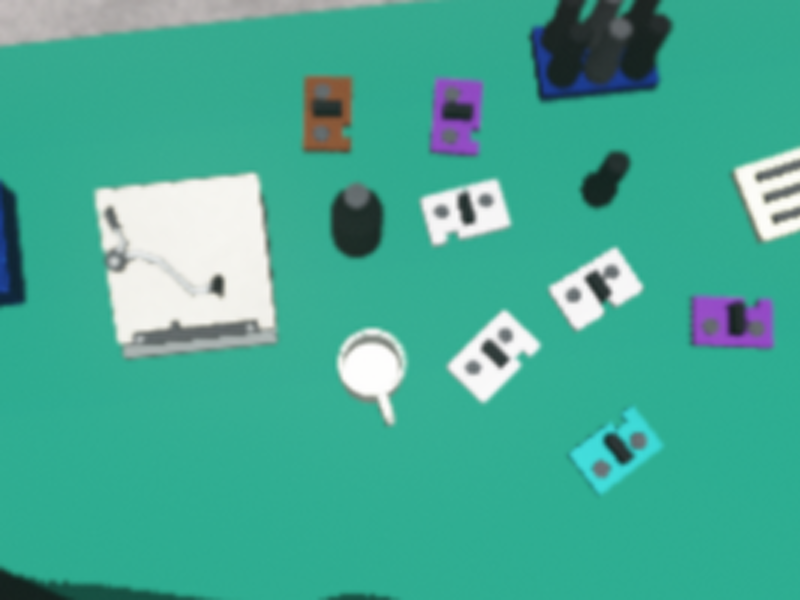

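View pics/side0c.png

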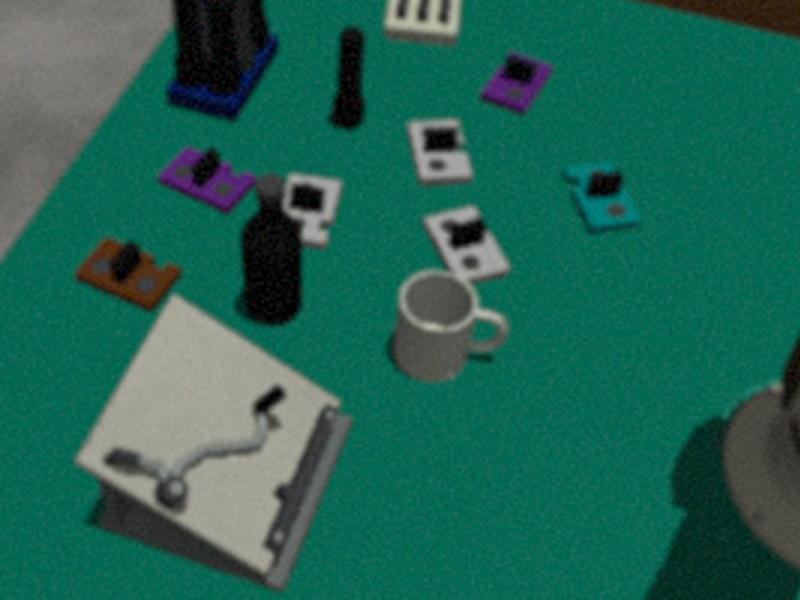

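The top view (3x crop) shows the deck at (185,265) with the key left of the bar's middle at (175,325). There are three white carriers. The one at (465,210) has its notch in the robot-facing edge, left of centre, so it is carrier_left and matches the key. The other two are at (598,287) and (493,355). The flask stands at (357,220). In the side view the same carrier is at (312,205), partly behind the flask.

Next I fit the poses by rendering silhouettes.

```bash
cat > h.py <<'E'
import numpy as np,cv2
from scipy.spatial.transform import Rotation as R
from scipy.optimize import minimize
from workcell import bot
cal={c:bot.get_calibration(c) for c in("top","side")}
def proj(c,P):
    T=np.linalg.inv(cal[c]["pose"]);r,_=cv2.Rodrigues(T[:3,:3])
    return cv2.projectPoints(np.asarray(P,float).reshape(-1,1,3),r,T[:3,3],cal[c]["intrinsics"],np.asarray(cal[c]["D"]))[0].reshape(-1,2)
def ray(c,uv,z):
    k=cal[c];x=cv2.undistortPoints(np.array([[uv]],float),k["intrinsics"],np.asarray(k["D"]))[0,0]
    d=k["pose"][:3,:3]@[x[0],x[1],1];o=k["pose"][:3,3];return o+d*(z-o[2])/d[2]
def deckT(p):  # x,y,yaw
    return R.from_euler('ZY',[p[2],-.5]).as_matrix(),np.array([p[0],p[1],.07])
def fill(polys,S=8):
    m=np.zeros((384*4,512*4),np.uint8)
    for q in polys: cv2.fillPoly(m,[np.round((q+.5)*4*16-8).astype(np.int32)],255,shift=4)
    return cv2.GaussianBlur(cv2.resize(m,(512,384),interpolation=cv2.INTER_AREA)/255.,(0,0),.7)
def hull(q): return cv2.convexHull(q.astype(np.float32))[:,0]
def goto(pos,Rm,maxmm=36,maxdeg=6.5,grip=100):
    """print equal rows leading from the present pose to the target"""
    o=bot.get_obs();R0=R.from_euler('xyz',o["tcp_rot"],degrees=True)
    w=(R0.inv()*R.from_matrix(Rm)).as_rotvec();d=R0.inv().apply(np.asarray(pos)-o["ee_pos"])
    n=int(np.ceil(max(np.linalg.norm(d)*1e3/maxmm,np.degrees(np.linalg.norm(w))/maxdeg,1)))
    M=sum(R.from_rotvec(w*k/n).as_matrix() for k in range(n))
    s=np.linalg.solve(M,d)*100
    print("n=",n,"row:",[round(v,2) for v in s]+[round(v,3) for v in w/n]+[grip],"| total d cm",np.round(d*100,2),"w",np.round(w,3))
def tool(xax,zax):
    z=np.asarray(zax)/np.linalg.norm(zax);x=np.asarray(xax)-np.dot(xax,z)*z;x/=np.linalg.norm(x)
    return np.c_[x,np.cross(z,x),z]
E
cat > fit.py <<'E'
from h import *
im={c:cv2.imread(f"pics/{c}0.png")[:,:,::-1].astype(float) for c in cal}
def fg(c):
    d=im[c][:,:,1]-im[c][:,:,0];b=np.percentile(d,90) if c=="side" else np.median(d[d>60]);print(c,b)
    return np.clip(1-d/b,0,1)
F={c:fg(c) for c in cal}
sx,sy=.032,.052
plate=np.array([[-sx,-sy],[sx,-sy],[sx,sy],[-sx,sy],[-sx,.034],[-.02,.034],[-.02,.016],[-sx,.016]])
rib=np.array([[x,y,z] for x in(-.02,.02) for y in(-.008,.008) for z in(.012,.042)])
def sil(c,p):
    r=R.from_euler('z',p[2]);t=np.array([p[0],p[1],0]);W=lambda a:proj(c,r.apply(a)+t)
    qs=[W(np.c_[plate,np.full(8,z)]) for z in(0,.004,.008,.012)]
    return fill(qs+[hull(W(rib))])
def cost(p,cs=("top","side")):
    e=0
    for c in cs:
        u,v=proj(c,[[x0[0],x0[1],.006]])[0].astype(int);s=np.s_[v-22:v+23,u-22:u+23]
        w=np.ones_like(F[c])
        if c=="side": w[:,:int(FL)]=0
        else: w[:,:273]=0
        e+=(((sil(c,p)-F[c])**2)*w)[s].sum()
    return e
FL=250.5  # side: flask hides left of this column
c0=ray("top",(291.6,157.8),0);print("start",c0)
for cs in(("top",),("side",),("top","side")):
    best=None
    for yaw in(.0,.2,.4):
        x0=[c0[0],c0[1],yaw]
        r=minimize(cost,x0,args=(cs,),method="Nelder-Mead",options=dict(initial_simplex=np.array(x0)+np.array([[0,0,0],[.01,0,0],[0,.01,0],[0,0,.2]]),xatol=1e-4))
        if best is None or r.fun<best.fun:best=r
    print("carrier",cs,best.x.round(4),best.fun)
# deck: white surface band around three edges
G={c:np.clip((im[c][:,:,0]-40)/(np.percentile(im[c][:,:,0][100:260,170:235],75)-40),0,1) for c in cal}
def dcost(p,cs):
    Rm,t=deckT(p);e=0
    for c in cs:
        W=lambda a:proj(c,np.array(a)@Rm.T+t)
        m=fill([W([[-.075,-.1,0],[.125,-.1,0],[.125,.1,0],[-.075,.1,0]])])
        e+=(((m-G[c])**2)*wt[c]).sum()
    return e
mk={"top":{(-60,25):(195.9,198.9),(-28,0):(206.9,187.9),(40,85):(177.2,175.7)},"side":{(-60,25):(240.8,254.7),(-28,0):(236.1,243.7),(40,85):(203.7,254.3),(-60,0):(245.2,250.1)}}
def mres(p):
    Rm,t=deckT(p)
    return sum(((proj(c,[Rm@[a/1e3,b/1e3,0]+t])[0]-uv)**2).sum() for c in mk for (a,b),uv in mk[c].items())
c0=ray("top",(206.9,187.9),.06);r=minimize(mres,[c0[0],c0[1],0.05],method="Nelder-Mead");print("deck marks",r.x.round(4),r.fun)
p=r.x
for cs in(("top",),("side",),("top","side"))*2:
    Rm,t=deckT(p);wt={}
    for c in cal:
        W=lambda a:proj(c,np.array(a)@Rm.T+t)
        m=np.zeros((384,512),np.uint8);cv2.polylines(m,[np.round(W([[-.045,-.1,0],[.125,-.1,0],[.125,.1,0],[-.045,.1,0]])).astype(int)],False,1,9);wt[c]=m
    r=minimize(dcost,p,args=(cs,),method="Nelder-Mead",options=dict(initial_simplex=p+np.array([[0,0,0],[.006,0,0],[0,.006,0],[0,0,.06]]),xatol=1e-4))
    print("deck",cs,r.x.round(4),r.fun)
    if len(cs)==2:p=r.x
np.save("deck.npy",p);np.save("car.npy",best.x)
Rm,t=deckT(p)
for c in cal:
    v=cv2.resize(im[c][:,:,::-1].astype(np.uint8)[110:290,150:350],None,fx=4,fy=4,interpolation=2)
    def dr(P,col,cl=True):
        q=(proj(c,P)-[150,110]+.5)*4;cv2.polylines(v,[np.round(q).astype(int)],cl,col,1)
    D=lambda a:np.array(a)/1e3@Rm.T+t
    dr(D([[-75,-100,0],[125,-100,0],[125,100,0],[-75,100,0]]),(0,0,255))
    dr(D([[-60,-80,0],[-60,80,0]]),(255,0,0),False);dr(D([[-60,-80,14],[-72,-80,14],[-72,80,14],[-60,80,14]]),(255,0,0))
    dr(D([[-60,19.5,14],[-50,19.5,14],[-50,30.5,14],[-60,30.5,14]]),(0,255,0))
    dr(D([[0,-37,8],[0,-37,52]]),(0,200,255),False)
    b=best.x;dr(R.from_euler('z',b[2]).apply(np.c_[plate,np.full(8,.012)])+[b[0],b[1],0],(0,0,255))
    cv2.imwrite(f"pics/fit_{c}.png",v[:600,:800])
E
python3 fit.py
```

```text
top 125.0
side 102.0
start [ 0.6521872 -0.1484044  0.       ]
carrier ('top',) [ 0.6382 -0.1579  0.1406] 106.72393250178031
carrier ('side',) [ 0.6359 -0.1617  0.1316] 6.58263492246537
carrier ('top', 'side') [ 0.637  -0.1587  0.1406] 119.66924875373483
deck marks [ 0.5766  0.207  -0.0144] 32.32398183313486
deck ('top',) [ 0.5774  0.2048 -0.0034] 41.31803596719519
deck ('side',) [ 0.5747  0.2049 -0.0143] 39.66392248709664
deck ('top', 'side') [ 0.5751  0.2042 -0.014 ] 83.88200043047723
deck ('top',) [0.5774 0.2035 0.0017] 42.25390402394012
deck ('side',) [ 0.5751  0.2042 -0.014 ] 47.81988975108098
deck ('top', 'side') [ 0.5751  0.2042 -0.014 ] 94.08394721280663
```

```bash
python3 -c "
import cv2,numpy as np
a=cv2.imread('pics/fit_top.png')[40:440,60:760];b=cv2.imread('pics/fit_side.png')
cv2.imwrite('pics/fa.png',a);cv2.imwrite('pics/fb.png',b)"
```

```text
(no output)
```

View pics/fa.png

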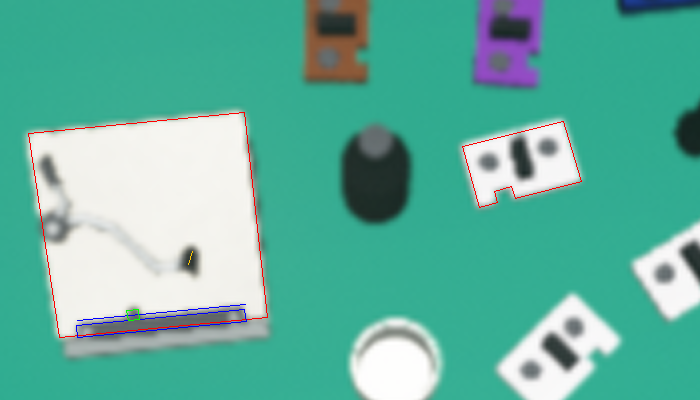

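View pics/fb.png

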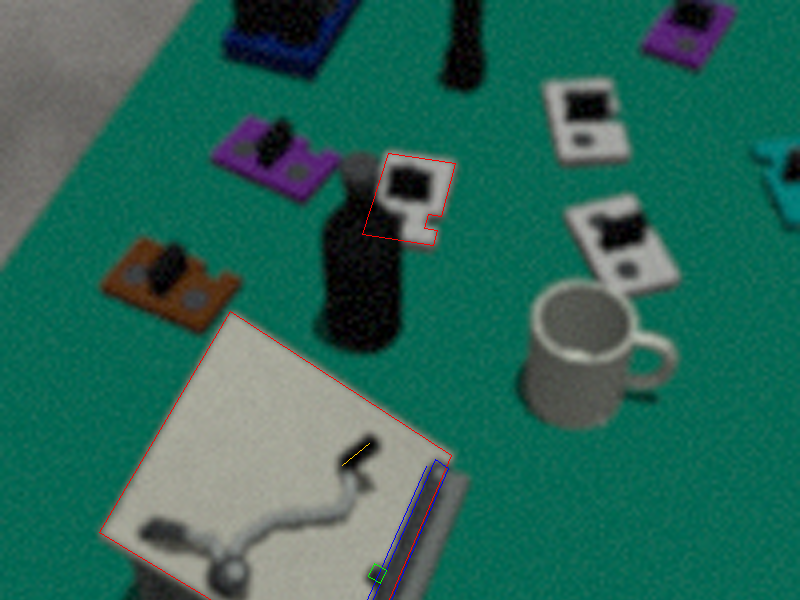

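The carrier outline fits in both views: top crop (520,165), side crop (410,198). The deck outline also fits, but the bar and knob are about 1 px off. I refine the deck pose using the bar, key and knob as well.

```bash
cat > fit2.py <<'E'
from h import *
im={c:cv2.imread(f"pics/{c}0.png")[:,:,::-1].astype(float) for c in cal}
p0=np.load("deck.npy")
box=lambda a,b,c,d,e,f:np.array([[x,y,z] for x in(a,b) for y in(c,d) for z in(e,f)])/1e3
th=np.linspace(0,6.28,16)
knob=np.vstack([np.c_[.008*np.cos(th),-.037+.008*np.sin(th),np.full(16,z)] for z in(.008,.052)])
def model(c,p):
    Rm,t=deckT(p);W=lambda a:proj(c,np.array(a)@Rm.T+t)
    m=fill([W([[-.075,-.1,0],[.125,-.1,0],[.125,.1,0],[-.075,.1,0]])])
    d=fill([hull(W(box(-72,-60,-80,80,0,14))),hull(W(box(-60,-50,19.5,30.5,0,14))),hull(W(knob))])
    return m,d
def wts(c,p):
    Rm,t=deckT(p);W=lambda a:np.round(proj(c,np.array(a)/1e3@Rm.T+t)).astype(int)
    m=np.zeros((384,512),np.uint8)
    cv2.polylines(m,[W([[-45,-100,0],[125,-100,0],[125,100,0],[-45,100,0]])],False,1,7)
    cv2.fillPoly(m,[W([[-68,-76,14],[-68,76,14],[-40,76,0],[-40,-76,0]])],1)
    cv2.circle(m,tuple(W([[0,-37,45]])[0].tolist()),5,1,-1)
    return m
def cost(p,cs):
    e=0
    for c in cs:
        w=wts(c,p0)>0;m,d=model(c,p);g=im[c][:,:,0][w];m=m[w];d=d[w]
        A=np.c_[m*(1-d),(1-m)*(1-d),d]   # free brightness: white, bench, dark
        x=np.linalg.lstsq(A,g,rcond=None)[0];e+=((A@x-g)**2).sum()/1e3
    return e
for cs in(("top",),("side",),("top","side")):
    r=minimize(cost,p0,args=(cs,),method="Nelder-Mead",options=dict(initial_simplex=p0+np.array([[0,0,0],[.006,0,0],[0,.006,0],[0,0,.04]]),xatol=1e-4))
    print(cs,r.x.round(4),round(r.fun,1),round(cost(p0,cs),1))
np.save("deck.npy",r.x)
Rm,t=deckT(r.x);D=lambda a:Rm@(np.array(a)/1e3)+t
for n,a in dict(edge=[-60,0,0],key=[-60,25,0],seat=[-28,0,0],piv=[40,85,0],knob=[0,-37,30]).items():print(n,D(a).round(4))
print("flask",ray("top",(261.2,168.5),0),ray("side",(240.6,189.5),0),"mug",ray("side",(291,205.4),0))
# grasp of knob: tool z = -deck z, tool y along arc tangent
tg=Rm@(np.array([122,-40,0])/128.4);z=-Rm[:,2]
T=tool(np.cross(tg,z),z);print("tool y",T[:,1]);goto(D([0,-37,90]),T);goto(D([0,-37,90]),tool(-T[:,0],z))
E
python3 fit2.py
```

```text
('top',) [ 0.5747  0.2041 -0.0084] 843.2 863.6
('side',) [ 0.5735  0.2046 -0.0106] 736.3 883.5
('top', 'side') [ 0.5737  0.2043 -0.0084] 1600.2 1747.1
edge [0.521  0.2047 0.0412]
key [0.5212 0.2297 0.0412]
seat [0.5491 0.2045 0.0566]
piv [0.6095 0.289  0.0892]
knob [0.559  0.1674 0.0963]
flask [ 0.62210196 -0.02287358  0.        ] [ 0.62789932 -0.02082473  0.        ] mug [ 4.48378267e-01 -1.57499616e-02  1.11022302e-16]
tool y [ 0.83126283 -0.31853301  0.45556431]
n= 16 row: [np.float64(-3.63), np.float64(0.87), np.float64(0.56), np.float64(-0.031), np.float64(-0.017), np.float64(0.101), 100] | total d cm [-47.5  -26.07   5.45] w [-0.489 -0.274  1.617]
n= 16 row: [np.float64(-1.26), np.float64(-3.33), np.float64(1.22), np.float64(0.017), np.float64(-0.03), np.float64(-0.091), 100] | total d cm [-47.5  -26.07   5.45] w [ 0.268 -0.478 -1.453]
```

```bash
python3 -m pendant '[[[-3.6,0.9,0.5,-0.031,-0.017,0.101,50],[-3.6,0.9,0.5,-0.031,-0.017,0.101,50],[-3.6,0.9,0.5,-0.031,-0.017,0.101,50],[-3.6,0.9,0.5,-0.031,-0.017,0.101,50],[-3.6,0.9,0.5,-0.031,-0.017,0.101,50]]]' 40
python3 -m pendant '[[[-3.6,0.9,0.5,-0.031,-0.017,0.101,50],[-3.6,0.9,0.5,-0.031,-0.017,0.101,50],[-3.6,0.9,0.5,-0.031,-0.017,0.101,50],[-3.6,0.9,0.5,-0.031,-0.017,0.101,50],[-3.6,0.9,0.5,-0.031,-0.017,0.101,50]]]'
cat > knob.py <<'E'
from h import *
import sys
# usage: knob.py joint height_mm grip [maxmm]: rows to put the TCP on the knob's axis, jaws along the arc
a,h,g=map(float,sys.argv[1:4]);mm=float(sys.argv[4]) if len(sys.argv)>4 else 36
Rm,t=deckT(np.load("deck.npy"))
r=R.from_euler('z',a).apply([-.04,-.122,0]);P=r+[.04,.085,h/1e3];z=-Rm[:,2]
tg=Rm@np.cross([0,0,1],r)
goto(Rm@P+t,tool(np.cross(tg,z),z),mm,grip=g)
o=bot.get_obs();print("q",o["q"].round(1),"t",round(o["time"],2),"f",o["wrist_force"].round(1),"op",round(o["opening"],4),"tcp in deck mm",((o["ee_pos"]-t)@Rm*1e3).round(1))
E
python3 knob.py 0 90 50
```

```text
time: 1.82
ee_pos: [0.3139, 0.5008, 0.185]
tcp_rot: [169.9, 2.4, 136.5]
wrist_force: [-0.0, 1.0, 0.1]
opening: 0.0426
time: 2.23
ee_pos: [0.463, 0.3756, 0.1757]
tcp_rot: [159.9, -0.7, 105.8]
wrist_force: [0.2, 0.1, 0.5]
opening: 0.0429
n= 7 row: [np.float64(-3.06), np.float64(0.73), np.float64(0.52), np.float64(-0.024), np.float64(-0.015), np.float64(0.081), 50.0] | total d cm [-21.87  -0.06   2.55] w [-0.17  -0.104  0.57 ]
q [ 43.6  -9.1  -9.6  71.3  -8.7 116.5] t 2.23 f [0.2 0.1 0.5] op 0.0429 tcp in deck mm [-47.8 170.4 146.5]
```

```bash
python3 -m pendant '[[[-3.1,0.7,0.5,-0.024,-0.015,0.081,50],[-3.1,0.7,0.5,-0.024,-0.015,0.081,50],[-3.1,0.7,0.5,-0.024,-0.015,0.081,50],[-3.1,0.7,0.5,-0.024,-0.015,0.081,50],[-3.1,0.7,0.5,-0.024,-0.015,0.081,50]]]'
python3 -m pendant '[[[-3.1,0.7,0.5,-0.024,-0.015,0.081,50],[-3.1,0.7,0.5,-0.024,-0.015,0.081,50]]]'
python3 knob.py 0 80 50
```

```text
time: 2.65
ee_pos: [0.5247, 0.2189, 0.1587]
tcp_rot: [153.9, -6.2, 81.3]
wrist_force: [-0.2, -0.3, 0.3]
opening: 0.0427
time: 2.82
ee_pos: [0.5302, 0.1523, 0.1486]
tcp_rot: [152.2, -9.1, 71.7]
wrist_force: [-0.1, -0.5, 1.1]
opening: 0.0426
n= 1 row: [np.float64(1.45), np.float64(-0.52), np.float64(0.94), np.float64(0.011), np.float64(0.007), np.float64(-0.03), 50.0] | total d cm [ 1.45 -0.52  0.94] w [ 0.011  0.007 -0.03 ]
q [ 22.5 -24.8 -27.8  60.1 -11.5 130.3] t 2.82 f [-0.1 -0.5  1.1] op 0.0426 tcp in deck mm [ -0.2 -52.3  89.6]
```

```bash
python3 -m pendant '[[[1.45,-0.5,0.9,0.011,0.007,-0.03,50],[0,0,0,0,0,0,50]]]'
python3 knob.py 0 18 50 25
python3 - <<'E'
from h import *
for c in cal:
    v=bot.camera(c);u,w=proj(c,[[.56,.17,.09]])[0].astype(int)
    cv2.imwrite(f"pics/k_{c}.png",cv2.resize(v[w-50:w+50,u-50:u+50,::-1],None,fx=4,fy=4,interpolation=2))
cv2.imwrite("pics/k.png",np.hstack([cv2.imread(f"pics/k_{c}.png") for c in cal]))
E
```

```text
time: 2.98
ee_pos: [0.5343, 0.1616, 0.1398]
tcp_rot: [152.5, -8.7, 72.8]
wrist_force: [0.2, -0.0, 0.5]
opening: 0.0428
n= 3 row: [np.float64(0.2), np.float64(-0.04), np.float64(2.06), np.float64(0.001), np.float64(0.001), np.float64(-0.003), 50.0] | total d cm [ 0.62 -0.13  6.19] w [ 0.002  0.004 -0.01 ]
q [ 23.2 -23.4 -27.6  59.2 -11.3 129.8] t 2.98 f [ 0.2 -0.   0.5] op 0.0428 tcp in deck mm [ -0.8 -43.   80. ]
```

View pics/k.png

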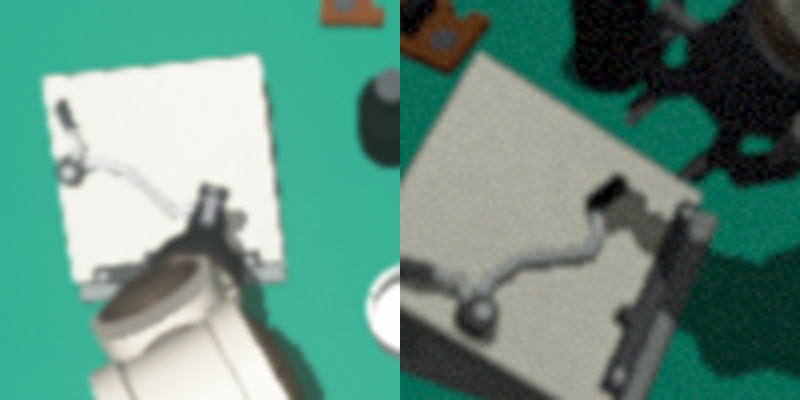

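The fingers are above the knob in both halves: top (210,195), side knob (605,192). I descend around it.

```bash
python3 -m pendant '[[[0.2,0,2,0,0,-0.003,50],[0.2,0,2,0,0,-0.003,50],[0.2,0,2,0,0,-0.003,50],[0,0,0.4,0,0,0,50]]]'
python3 knob.py 0 18 50 25
```

```text
time: 3.42
ee_pos: [0.5689, 0.1697, 0.0896]
tcp_rot: [152.1, -8.6, 73.6]
wrist_force: [-0.2, -0.8, -1.4]
opening: 0.0427
n= 1 row: [np.float64(-0.4), np.float64(-0.44), np.float64(0.13), np.float64(0.008), np.float64(-0.001), np.float64(0.001), 50.0] | total d cm [-0.4  -0.44  0.13] w [ 0.008 -0.001  0.001]
q [ 22.3 -18.1 -29.6  51.4 -10.9 128.3] t 3.42 f [-0.2 -0.8 -1.4] op 0.0427 tcp in deck mm [  5.4 -34.6  19.3]
```

```bash
python3 -m pendant '[[[-0.3,-0.4,0,0.008,0,0,50],[0,0,0,0,0,0,10],[0,0,0,0,0,0,10],[0,0,0,0,0,0,10],[0,0,0,0,0,0,10]]]' 30
python3 knob.py 0 18 10 25;python3 knob.py 0.3 18 10 15
```

```text
time: 3.83
ee_pos: [0.5621, 0.1694, 0.0875]
tcp_rot: [152.8, -8.6, 73.7]
wrist_force: [6.8, 0.8, -9.5]
opening: 0.0133
n= 1 row: [np.float64(-0.14), np.float64(0.21), np.float64(0.27), np.float64(-0.005), np.float64(-0.001), np.float64(0.004), 10.0] | total d cm [-0.14  0.21  0.27] w [-0.005 -0.001  0.004]
q [ 22.3 -18.5 -29.8  52.1 -10.4 128.2] t 3.83 f [ 6.8  0.8 -9.5] op 0.0133 tcp in deck mm [ -1.6 -35.   20.8]
n= 3 row: [np.float64(0.01), np.float64(1.35), np.float64(0.09), np.float64(-0.002), np.float64(-0.001), np.float64(-0.099), 10.0] | total d cm [0.42 4.01 0.25] w [-0.005 -0.002 -0.296]
q [ 22.3 -18.5 -29.8  52.1 -10.4 128.2] t 3.83 f [ 6.8  0.8 -9.5] op 0.0133 tcp in deck mm [ -1.6 -35.   20.8]
```

```bash
python3 -m pendant '[[[0,1.0,0,0,0,-0.07,10],[0,1.0,0,0,0,-0.07,10],[0,1.0,0,0,0,-0.07,10],[0,1.0,0,0,0,-0.07,10],[0,1.0,0,0,0,-0.07,10]]]'
python3 knob.py 0.3 18 10 25;python3 knob.py 0.6 18 10 12
```

```text
time: 4.25
ee_pos: [0.6001, 0.1629, 0.108]
tcp_rot: [152.3, 1.0, 92.5]
wrist_force: [-4.2, 2.8, -3.5]
opening: 0.0132
n= 1 row: [np.float64(-0.21), np.float64(-0.4), np.float64(0.26), np.float64(-0.015), np.float64(-0.009), np.float64(0.071), 10.0] | total d cm [-0.21 -0.4   0.26] w [-0.015 -0.009  0.071]
q [ 19.6 -13.7 -23.6  53.6  -8.7 104.8] t 4.25 f [-4.2  2.8 -3.5] op 0.0132 tcp in deck mm [ 41.7 -41.1  20.5]
n= 3 row: [np.float64(-0.05), np.float64(1.14), np.float64(0.07), np.float64(-0.005), np.float64(-0.004), np.float64(-0.076), 10.0] | total d cm [0.1  3.43 0.2 ] w [-0.014 -0.011 -0.229]
q [ 19.6 -13.7 -23.6  53.6  -8.7 104.8] t 4.25 f [-4.2  2.8 -3.5] op 0.0132 tcp in deck mm [ 41.7 -41.1  20.5]
```

```bash
python3 -m pendant '[[[0,1.1,0.1,0,0,-0.07,10],[0,1.1,0.1,0,0,-0.07,10],[0,1.1,0,0,0,-0.07,10],[0,1.1,0,0,0,-0.07,10]]]'
python3 knob.py 0.6 18 10 25;python3 knob.py 0.85 18 10 12
```

```text
time: 4.58
ee_pos: [0.6393, 0.1726, 0.1297]
tcp_rot: [153.5, 8.5, 107.8]
wrist_force: [1.2, 7.5, -7.6]
opening: 0.0133
n= 1 row: [np.float64(-0.31), np.float64(-1.24), np.float64(0.29), np.float64(-0.011), np.float64(-0.019), np.float64(0.067), 10.0] | total d cm [-0.31 -1.24  0.29] w [-0.011 -0.019  0.067]
q [ 18.9  -8.4 -16.8  55.   -8.   87.2] t 4.58 f [ 1.2  7.5 -7.6] op 0.0133 tcp in deck mm [ 86.5 -31.1  20.8]
n= 2 row: [np.float64(-0.11), np.float64(0.98), np.float64(0.13), np.float64(-0.004), np.float64(-0.01), np.float64(-0.091), 10.0] | total d cm [-0.13  1.96  0.26] w [-0.008 -0.021 -0.182]
q [ 18.9  -8.4 -16.8  55.   -8.   87.2] t 4.58 f [ 1.2  7.5 -7.6] op 0.0133 tcp in deck mm [ 86.5 -31.1  20.8]
```

```bash
python3 -m pendant '[[[-0.1,1.0,0.1,0,-0.01,-0.08,10],[-0.1,0.8,0.1,0,-0.01,-0.08,10],[0,0,0,0,0,0,50],[0,0,0,0,0,0,50],[0,0,0,0,0,0,50]]]'
python3 knob.py 0.9 18 50 25
python3 -m pendant '[[[0,0,0,0,0,0,50],[0,0,-2,0,0,0,50],[0,0,-3,0,0,0,50],[0,0,-4,0,0,0,50],[0,0,-4,0,0,0,50]]]'
cat > car.py <<'E'
from h import *
import sys
b=np.load("car.npy");h=float(sys.argv[1])/1e3;mm=float(sys.argv[2])
y=np.array([-np.sin(b[2]),np.cos(b[2]),0]);z=np.array([0,0,-1.])
for s in(1,-1): goto([b[0],b[1],h],tool(s*np.cross(y,z),z),mm,grip=60)
o=bot.get_obs();print("q",o["q"].round(1),"t",o["time"],"f",o["wrist_force"].round(1),"tcp",o["ee_pos"].round(4))
E
python3 car.py 250 36
```

```text
time: 5.0
ee_pos: [0.6584, 0.1838, 0.1426]
tcp_rot: [154.6, 13.5, 116.7]
wrist_force: [-0.2, 0.3, 0.8]
opening: 0.0427
n= 1 row: [np.float64(-0.28), np.float64(0.0), np.float64(0.5), np.float64(0.003), np.float64(-0.007), np.float64(-0.058), 50.0] | total d cm [-0.28  0.    0.5 ] w [ 0.003 -0.007 -0.058]
q [ 19.7  -6.1 -13.6  55.3  -9.1  77.8] t 5.0 f [-0.2  0.3  0.8] op 0.0427 tcp in deck mm [109.3 -19.8  23.1]
time: 5.42
ee_pos: [0.5922, 0.1795, 0.2494]
tcp_rot: [155.5, 13.4, 116.4]
wrist_force: [0.4, 0.5, 0.6]
opening: 0.0427
n= 12 row: [np.float64(-1.8), np.float64(-2.42), np.float64(-0.19), np.float64(0.019), np.float64(0.039), np.float64(-0.098), 60] | total d cm [-31.43 -13.11   2.18] w [ 0.224  0.463 -1.175]
n= 18 row: [np.float64(-1.9), np.float64(1.12), np.float64(0.4), np.float64(0.028), np.float64(-0.014), np.float64(0.105), 60] | total d cm [-31.43 -13.11   2.18] w [ 0.512 -0.247  1.898]
q [ 22.1 -13.   -7.4  69.7 -10.3  80.4] t 5.4167 f [0.4 0.5 0.6] tcp [0.5922 0.1795 0.2494]
```

```bash
python3 -m pendant '[[[-1.8,-2.4,-0.5,0.019,0.039,-0.098,60],[-1.8,-2.4,-0.5,0.019,0.039,-0.098,60],[-1.8,-2.4,-0.2,0.019,0.039,-0.098,60],[-1.8,-2.4,-0.2,0.019,0.039,-0.098,60],[-1.8,-2.4,-0.2,0.019,0.039,-0.098,60]]]'
python3 -m pendant '[[[-1.8,-2.4,-0.2,0.019,0.039,-0.098,60],[-1.8,-2.4,-0.2,0.019,0.039,-0.098,60],[-1.8,-2.4,-0.2,0.019,0.039,-0.098,60],[-1.8,-2.4,-0.2,0.019,0.039,-0.098,60],[-1.8,-2.4,-0.2,0.019,0.039,-0.098,60]]]'
python3 car.py 150 36
```

```text
time: 5.83
ee_pos: [0.5544, 0.036, 0.2601]
tcp_rot: [167.1, 12.2, 148.4]
wrist_force: [0.5, 1.5, 0.2]
opening: 0.0511
time: 6.25
ee_pos: [0.5958, -0.1164, 0.2728]
tcp_rot: [177.4, 4.7, 179.0]
wrist_force: [0.3, -0.0, 0.3]
opening: 0.0511
n= 4 row: [np.float64(-0.82), np.float64(-1.18), np.float64(3.09), np.float64(0.01), np.float64(0.022), np.float64(-0.039), 60] | total d cm [-3.16 -4.73 12.38] w [ 0.039  0.086 -0.156]
n= 27 row: [np.float64(-0.25), np.float64(0.16), np.float64(0.47), np.float64(0.005), np.float64(-0.002), np.float64(0.11), 60] | total d cm [-3.16 -4.73 12.38] w [ 0.129 -0.058  2.982]
q [-12.9  10.7  24.1  99.3   3.5 -11.8] t 6.25 f [ 0.3 -0.   0.3] tcp [ 0.5958 -0.1164  0.2728]
```

```bash
python3 -m pendant '[[[-0.8,-1.2,3,0.01,0.022,-0.039,60],[-0.8,-1.2,3,0.01,0.022,-0.039,60],[-0.8,-1.2,3,0.01,0.022,-0.039,60],[-0.8,-1.2,3,0.01,0.022,-0.039,60],[0,0,0,0,0,0,60]]]'
python3 car.py 60 36
```

```text
time: 6.67
ee_pos: [0.6417, -0.1713, 0.1511]
tcp_rot: [-179.5, -0.1, -171.8]
wrist_force: [0.1, -0.3, -1.3]
opening: 0.0516
n= 3 row: [np.float64(0.09), np.float64(0.46), np.float64(3.03), np.float64(-0.003), np.float64(-0.001), np.float64(0.001), 60] | total d cm [0.27 1.39 9.1 ] w [-0.009 -0.002  0.002]
n= 28 row: [np.float64(-0.08), np.float64(0.02), np.float64(0.32), np.float64(0.0), np.float64(-0.0), np.float64(-0.112), 60] | total d cm [0.27 1.39 9.1 ] w [ 3.000e-03 -1.400e-02 -3.139e+00]
q [-14.7  20.4  22.4  91.9  -0.5 -22.9] t 6.6667 f [ 0.1 -0.3 -1.3] tcp [ 0.6417 -0.1713  0.1511]
```

```bash
python3 -m pendant '[[[0.1,0.5,3,-0.003,0,0,60],[0.1,0.5,3,-0.003,0,0,60],[0.1,0.4,3,-0.003,0,0,60],[0,0,0,0,0,0,60]]]'
python3 car.py 16 20
python3 - <<'E'
from h import *
for c in cal:
    v=bot.camera(c);u,w=proj(c,[[.637,-.159,.03]])[0].astype(int)
    cv2.imwrite(f"pics/k_{c}.png",cv2.resize(v[w-40:w+60,u-60:u+40,::-1],None,fx=4,fy=4,interpolation=2))
cv2.imwrite("pics/c.png",np.hstack([cv2.imread(f"pics/k_{c}.png") for c in cal]))
E
```

```text
time: 7.0
ee_pos: [0.6359, -0.1597, 0.0593]
tcp_rot: [-180.0, -0.0, -172.3]
wrist_force: [-1.0, -0.2, -0.9]
opening: 0.0513
n= 3 row: [np.float64(-0.04), np.float64(0.03), np.float64(1.44), np.float64(-0.0), np.float64(-0.0), np.float64(-0.002), 60] | total d cm [-0.12  0.08  4.33] w [-0.    -0.001 -0.006]
n= 28 row: [np.float64(0.0), np.float64(0.01), np.float64(0.15), np.float64(-0.0), np.float64(0.0), np.float64(0.112), 60] | total d cm [-0.12  0.08  4.33] w [-1.000e-03  0.000e+00  3.136e+00]
q [-14.1  19.1  10.6  81.6  -0.  -21.8] t 7.0 f [-1.  -0.2 -0.9] tcp [ 0.6359 -0.1597  0.0593]
```

View pics/c.png

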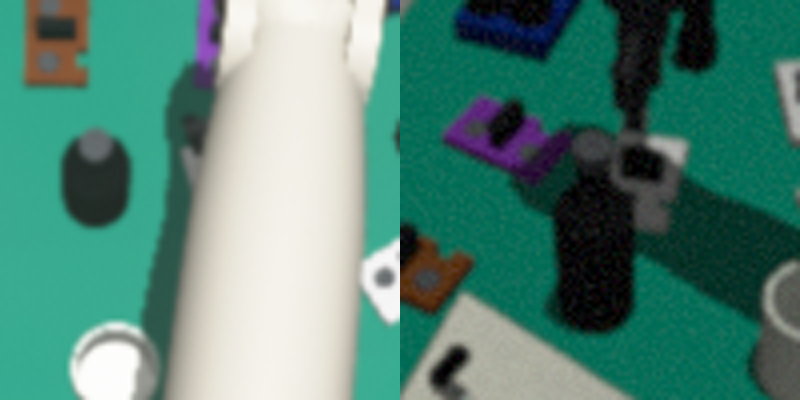

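The gripper is over the rib at (640,160) in the side half, and the clip arm's knob at (450,360) is back, so it is staying open. I descend and grip.

```bash
python3 -m pendant '[[[0,0,1.5,0,0,0,60],[0,0,1.5,0,0,0,60],[-0.1,0,1.2,0,0,0,60],[0,0,0,0,0,0,60]]]' 60
python3 -m pendant '[[[0,0,0,0,0,0,10],[0,0,0,0,0,0,10],[0,0,0,0,0,0,10],[0,0,0,0,0,0,10],[0,0,0,0,0,0,10]]]'
python3 car.py 16 20|tail -1
```

```text
time: 7.43
ee_pos: [0.6461, -0.163, 0.0374]
tcp_rot: [-179.4, 1.3, -172.4]
wrist_force: [-0.0, 0.5, -0.6]
opening: 0.0512
time: 7.85
ee_pos: [0.6492, -0.164, 0.0453]
tcp_rot: [-179.2, 1.8, -172.4]
wrist_force: [0.0, 0.2, 0.5]
opening: 0.0085
q [-14.1  19.    8.9  78.   -0.1 -21.7] t 7.85 f [0.  0.2 0.5] tcp [ 0.6492 -0.164   0.0453]
```

It stopped short at 37–45 mm, drifted, and closed on nothing, with no wrist force. I check for an arm-link contact.

Run:
```python
from h import *
o=bot.get_obs();print(o["joint_efforts"].round(1),o["torque"].round(2),o["qd"].round(2))
v=bot.camera("side");cv2.imwrite("pics/d.png",cv2.resize(v[40:290,120:453,::-1],None,fx=2.4,fy=2.4,interpolation=2))
for c in("top","side"):
  if c=="top":bot.camera(c)
  for n in("flask","carrier_left","torch","mug"):
    print(c,n,[(m["uv"].round(1) if hasattr(m["uv"],"round") else m["uv"],round(m["confidence"],2)) for m in bot.mark_of(c,n)][:4])
```

```text
[ -0.  -67.9  47.2  -0.4  -0.    0. ] [ 0.02  0.04 -0.01] [-0.04 -0.29  0.73  0.3   0.05 -0.06]
top flask [([260.1, 163.6], 0.55)]
top carrier_left [([250.8, 123.2], 0.83), ([344.4, 238.6], 0.83), ([381.7, 198.1], 0.65), ([291.1, 127.4], 0.58)]
top torch [([339.7, 155.3], 0.63)]
top mug [([265.4, 214.0], 0.57)]
side flask []
side carrier_left [([196.5, 183.6], 0.98), ([218.2, 151.0], 0.68), ([251.1, 160.0], 0.67), ([345.6, 161.0], 0.67)]
side torch [([263.0, 129.1], 0.72)]
side mug [([291.8, 206.9], 0.72)]
```

View pics/d.png

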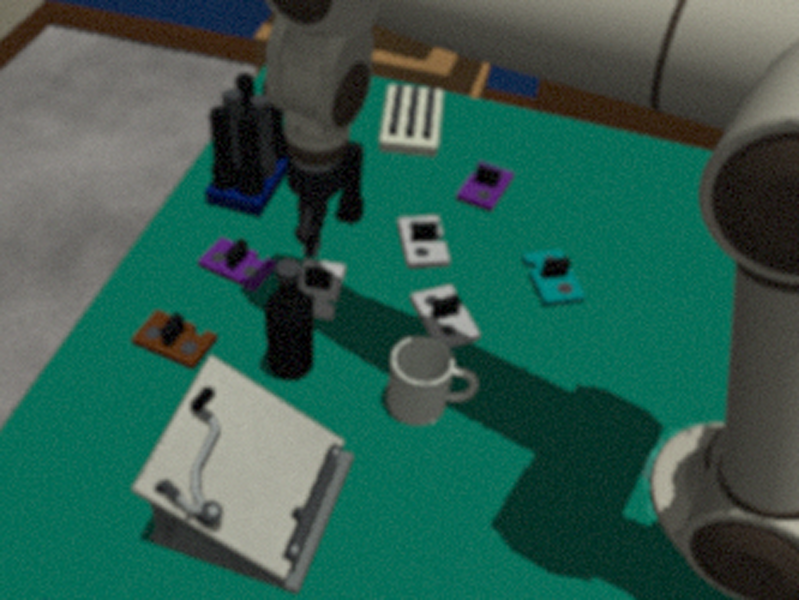

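The clip arm stands open (knob at (203,400)). The gripper hovers free at (315,240) above carrier_left, and nothing is touched or displaced. I reopen and try again in single small steps.

```bash
python3 -m pendant '[[[0,0,0,0,0,0,60],[0,0,0,0,0,0,60],[0,0,0,0,0,0,60]]]';python3 car.py 50 20|grep -v "n= 2[0-9]"
python3 -m pendant '[[[1,0,0,0,0,0,60]]]';python3 car.py 50 20|grep -v "n= 2[0-9]"
```

```text
time: 8.6
ee_pos: [0.6487, -0.1639, 0.0441]
tcp_rot: [-179.2, 1.7, -172.4]
wrist_force: [-0.3, -0.4, 0.5]
opening: 0.0443
n= 1 row: [np.float64(1.08), np.float64(0.65), np.float64(-0.63), np.float64(-0.013), np.float64(0.03), np.float64(-0.008), 60] | total d cm [ 1.08  0.65 -0.63] w [-0.013  0.03  -0.008]
q [-14.1  19.    8.9  77.9  -0.1 -21.7] t 8.6 f [-0.3 -0.4  0.5] tcp [ 0.6487 -0.1639  0.0441]
time: 8.68
ee_pos: [0.6397, -0.165, 0.0436]
tcp_rot: [-179.2, 1.8, -172.4]
wrist_force: [-0.4, 0.3, 0.7]
opening: 0.0515
n= 1 row: [np.float64(0.17), np.float64(0.65), np.float64(-0.65), np.float64(-0.014), np.float64(0.031), np.float64(-0.008), 60] | total d cm [ 0.17  0.65 -0.65] w [-0.014  0.031 -0.008]
q [-14.4  17.8   7.3  77.5  -0.1 -22. ] t 8.6833 f [-0.4  0.3  0.7] tcp [ 0.6397 -0.165   0.0436]
```

```bash
python3 -m pendant '[[[0.2,0.6,-0.6,-0.014,0.031,-0.008,60]]]'; python3 -m pendant '[[[0,0,1,0,0,0,60]]]';python3 -m pendant '[[[0,0,1,0,0,0,60]]]'; python3 car.py 16 20|grep -v "n= 2[0-9]"
```

```text
time: 8.77
ee_pos: [0.6342, -0.1596, 0.0481]
tcp_rot: [179.9, -0.2, -172.0]
wrist_force: [-0.3, -0.4, -0.2]
opening: 0.051
time: 8.85
ee_pos: [0.6355, -0.1594, 0.0407]
tcp_rot: [180.0, -0.0, -172.0]
wrist_force: [1.4, -0.1, 0.9]
opening: 0.0514
time: 8.93
ee_pos: [0.6358, -0.1595, 0.03]
tcp_rot: [180.0, 0.0, -172.0]
wrist_force: [-0.6, 0.8, -0.1]
opening: 0.0514
n= 1 row: [np.float64(-0.13), np.float64(0.06), np.float64(1.4), np.float64(0.0), np.float64(0.0), np.float64(-0.0), 60] | total d cm [-0.13  0.06  1.4 ] w [ 0.  0. -0.]
q [-14.1  19.5   7.9  78.4   0.  -22.1] t 8.9333 f [-0.6  0.8 -0.1] tcp [ 0.6358 -0.1595  0.03  ]
```

```bash
python3 -m pendant '[[[0,0,0.8,0,0,0,60]]]'; python3 -m pendant '[[[-0.1,0,0.6,0,0,0,60],[0,0,0,0,0,0,60]]]'; python3 car.py 16 20|grep -v "n= 2[0-9]"
```

```text
time: 9.02
ee_pos: [0.636, -0.1596, 0.0208]
tcp_rot: [-180.0, 0.0, -172.0]
wrist_force: [0.3, 0.1, 0.0]
opening: 0.0511
time: 9.18
ee_pos: [0.6358, -0.1593, 0.0107]
tcp_rot: [179.9, -0.1, -172.0]
wrist_force: [0.4, 0.1, -1.2]
opening: 0.0514
n= 1 row: [np.float64(-0.13), np.float64(0.04), np.float64(-0.53), np.float64(0.001), np.float64(-0.002), np.float64(-0.001), 60] | total d cm [-0.13  0.04 -0.53] w [ 0.001 -0.002 -0.001]
q [-14.1  20.    6.4  76.5   0.  -22.1] t 9.1833 f [ 0.4  0.1 -1.2] tcp [ 0.6358 -0.1593  0.0107]
```

```bash
python3 -m pendant '[[[0,0,-0.5,0,0,0,60],[0,0,0,0,0,0,60]]]'; python3 -m pendant '[[[0,0,0,0,0,0,10],[0,0,0,0,0,0,10],[0,0,0,0,0,0,10],[0,0,0,0,0,0,10],[0,0,0,0,0,0,10]]]' 60; python3 car.py 16 20|grep -v "n= 2[0-9]"
```

```text
time: 9.35
ee_pos: [0.6352, -0.1592, 0.0147]
tcp_rot: [179.9, -0.2, -172.0]
wrist_force: [-0.5, 0.4, 0.6]
opening: 0.0514
time: 9.77
ee_pos: [0.6363, -0.1595, 0.0167]
tcp_rot: [180.0, -0.0, -172.0]
wrist_force: [0.7, -0.8, -0.1]
opening: 0.0083
n= 1 row: [np.float64(-0.09), np.float64(0.07), np.float64(0.07), np.float64(0.0), np.float64(-0.001), np.float64(-0.001), 60] | total d cm [-0.09  0.07  0.07] w [ 0.    -0.001 -0.001]
q [-14.1  19.9   6.9  77.1  -0.  -22.1] t 9.7667 f [ 0.7 -0.8 -0.1] tcp [ 0.6363 -0.1595  0.0167]
```

It closed on nothing. I look again.

Run:
```python
from h import *
v=bot.camera("side");cv2.imwrite("pics/e.png",cv2.resize(v[100:200,200:320,::-1],None,fx=6,fy=6,interpolation=2))
o=bot.get_obs();b=np.load("car.npy")
print(proj("side",[o["ee_pos"],[b[0],b[1],.042]]),(proj("side",[o["ee_pos"],[b[0],b[1],.042]])-[200,100])*6)
```

```text
[[252.26202613 157.90873025]
 [252.04941976 153.00825751]] [[313.5721568  347.45238151]
 [312.29651855 318.04954505]]
```

View pics/e.png

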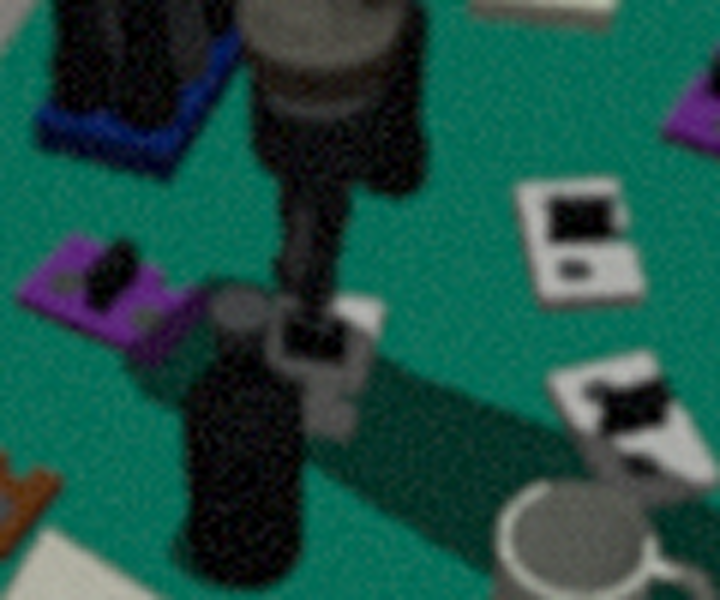

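```bash
python3 -m pendant '[[[0,0,0,0,0,0,10],[0,0,-1.5,0,0,0,10],[0,0,-2.5,0,0,0,10],[0,0,-3,0,0,0,10],[0,0,0,0,0,0,10]]]'
python3 - <<'E'
from h import *
v=bot.camera("side");cv2.imwrite("pics/f.png",cv2.resize(v[90:210,200:320,::-1],None,fx=5,fy=5,interpolation=2))
o=bot.get_obs();print(o["opening"],o["q"].round(2),o["ee_pos"],(proj("side",[o["ee_pos"],o["ee_pos"]+[0,0,.073]])-[200,90])*5)
E
```

```text
time: 10.23
ee_pos: [0.6347, -0.1591, 0.087]
tcp_rot: [179.9, -0.3, -172.0]
wrist_force: [0.7, -0.6, 0.9]
opening: 0.0087
0.008669799507436264 [-14.07  19.11  13.41  84.75  -0.   -22.08] [ 0.63406859 -0.15896705  0.08423081] [[264.92411295 272.44107904]
 [266.14949591 191.67195281]]
```

View pics/f.png

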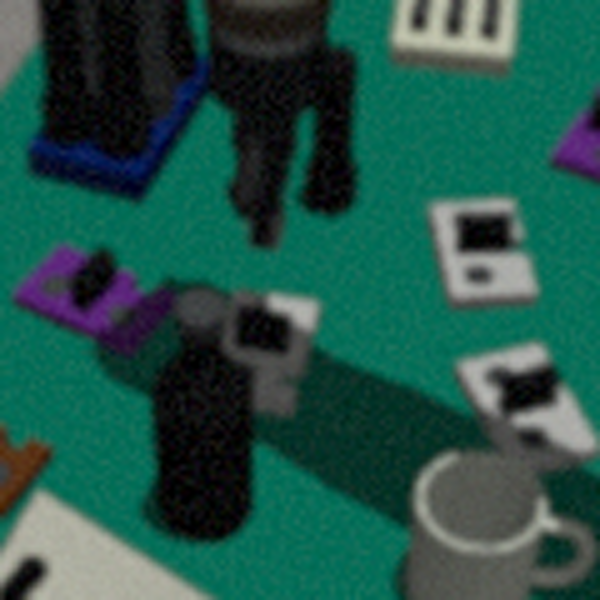

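The carrier was not lifted. The fingertip shows at (265,245) but the reported TCP projects to (265,272), so the real tip is about 25 mm higher than reported. I check whether that offset was already there in the earlier pictures.

Run:
```python
from h import *
# k: t=2.98 in k.png right half, 4x
u,w=proj("side",[[.56,.17,.09]])[0].astype(int)
Rk=R.from_euler('xyz',[152.5,-8.7,72.8],degrees=True);p=np.array([.5343,.1616,.1398])
for s in(-1,1):
    for b in(0,.007,.03): print("k finger",s,b,(proj("side",[p+Rk.apply([0,s*.025,-b])])[0]-[u-50,w-50])*4+[400,0])
u,w=proj("side",[[.637,-.159,.03]])[0].astype(int)
Rc=R.from_euler('xyz',[180,0,-172.3],degrees=True);p=np.array([.6359,-.1597,.0593])
for s in(-1,1):print("c finger",s,(proj("side",[p+Rc.apply([0,s*.029,-.007])])[0]-[u-60,w-40])*4+[400,0])
print("d tip",(proj("side",[[.6492,-.164,.0453]])[0]-[120,40])*2.4)
d=cv2.imread("pics/d.png");f=cv2.imread("pics/f.png")
# lowest dark row per column around the tip
for n,i,a,b,c0,c1 in(("d",d,200,275,295,335),("f",f,200,275,225,360)):
    g=cv2.GaussianBlur(i,(0,0),2)[:,:,1].astype(int)
    for c in range(c0,c1,8):
        col=g[a:b,c];k=np.where(col>75)[0];print(n,c,a+k[0] if len(k) else None,end="; ")
    print()
# FK check: all (q2,q3) -> r,z vertical samples
S=np.array([[5.01,10.03,.5497,.2028],[20.4,22.4,.6642,.1511],[19.1,10.6,.6557,.0593],[20.0,6.4,.6554,.0107],[19.9,6.9,.656,.0167],[19.5,7.9,.6555,.03],[19.11,13.41,np.hypot(.63407,.15897),.08423]])
a=np.radians(S[:,:2]);
A=np.vstack([np.c_[np.ones(7),0*a[:,0],np.sin(a[:,0]),np.cos(a[:,1]-a[:,0]),-np.sin(a[:,1]-a[:,0])],np.c_[0*a[:,0],np.ones(7),np.cos(a[:,0]),np.sin(a[:,1]-a[:,0]),np.cos(a[:,1]-a[:,0])]])
y=np.r_[S[:,2],S[:,3]];x,*_=np.linalg.lstsq(A,y,rcond=None);print(x.round(3),((A@x-y)*1e3).round(1))
```

```text
k finger -1 0 [662.87271307 188.75833626]
k finger -1 0.007 [667.63636561 185.22610889]
k finger -1 0.03 [683.68925291 173.32065779]
k finger 1 0 [614.34187165 133.62850648]
k finger 1 0.007 [618.82151712 129.77231584]
k finger 1 0.03 [633.91846056 116.77610527]
c finger -1 [648.95452909 109.48413835]
c finger 1 [634.88729783 154.91170731]
d tip [310.4192459 265.2205837]
d 295 200; d 303 250; d 311 None; d 319 248; d 327 213; 
f 225 200; f 233 210; f 241 219; f 249 243; f 257 248; f 265 250; f 273 249; f 281 233; f 289 200; f 297 201; f 305 211; f 313 214; f 321 215; f 329 218; f 337 217; f 345 213; f 353 206; 
[-0.001 -0.296  0.421  0.519  0.034] [-0.1 -1.  -0.7  0.  -0.4 -0.8  2.9  0.1 -0.2 -0.3  0.2 -0.1  0.1  0.1]
```

The same offset of about 23–25 mm along the tool already shows in the knob picture, so the real fingertips end about 25 mm behind the reported TCP. That also explains why the knob was gripped only near its top. I allow for it, open, and descend deeper in small steps while watching the force.

```bash
python3 -m pendant '[[[0,0,1.5,0,0,0,60],[0,0,2,0,0,0,60],[0,0,2,0,0,0,60],[-0.1,0,1,0,0,0,60],[0,0,0.5,0,0,0,60]]]' 60; python3 car.py -6 10|grep -v "n= 2[0-9]"; for i in 1; do python3 -m pendant '[[[0,0,0.7,0,0,0,60]]]'; python3 -m pendant '[[[0,0,0.5,0,0,0,60]]]'; done;python3 car.py -6 10|grep -v "n= 2[0-9]"
```

```text
time: 10.7
ee_pos: [0.6357, -0.159, 0.0122]
tcp_rot: [179.9, -0.2, -172.0]
wrist_force: [-0.8, 0.1, 0.2]
opening: 0.0514
n= 2 row: [np.float64(-0.07), np.float64(0.0), np.float64(0.91), np.float64(0.001), np.float64(-0.002), np.float64(-0.0), 60] | total d cm [-0.14  0.    1.82] w [ 0.002 -0.004 -0.001]
q [-14.   20.1   6.7  76.8  -0.  -22. ] t 10.7 f [-0.8  0.1  0.2] tcp [ 0.6357 -0.159   0.0122]
time: 10.78
ee_pos: [0.6355, -0.1589, 0.0045]
tcp_rot: [179.9, -0.3, -172.0]
wrist_force: [0.2, -0.3, -0.1]
opening: 0.0511
time: 10.87
ee_pos: [0.6352, -0.1588, -0.0014]
tcp_rot: [179.9, -0.3, -172.0]
wrist_force: [0.2, 0.2, -0.6]
opening: 0.0512
n= 1 row: [np.float64(-0.19), np.float64(-0.02), np.float64(0.46), np.float64(0.002), np.float64(-0.005), np.float64(-0.001), 60] | total d cm [-0.19 -0.02  0.46] w [ 0.002 -0.005 -0.001]
q [-14.   20.4   5.6  75.5  -0.  -22. ] t 10.8667 f [ 0.2  0.2 -0.6] tcp [ 0.6352 -0.1588 -0.0014]
```

```bash
python3 -m pendant '[[[-0.2,0,0.5,0.002,-0.005,0,60],[0,0,0,0,0,0,60]]]'; python3 -m pendant '[[[0,0,0,0,0,0,8],[0,0,0,0,0,0,8],[0,0,0,0,0,0,8],[0,0,0,0,0,0,8],[0,0,0,0,0,0,8]]]' 60
```

```text
time: 11.03
ee_pos: [0.637, -0.1584, -0.0076]
tcp_rot: [180.0, -0.0, -172.0]
wrist_force: [-1.0, 0.3, 0.7]
opening: 0.051
time: 11.45
ee_pos: [0.6383, -0.1587, -0.0054]
tcp_rot: [-179.9, 0.1, -172.0]
wrist_force: [0.6, 0.4, -2.1]
opening: 0.0147
```

The grip holds at 14.7 mm opening. From the grasp, the carrier's underside is 5.4 mm behind the reported TCP. I lift and work out the transfer.

```bash
python3 -m pendant '[[[0,0,-1,0,0,0,8],[0,0,-3,0,0,0,8],[0,0,-4,0,0,0,8],[0,0,-4,0,0,0,8],[0,0,-4,0,0,0,8]]]' 80
python3 -m pendant '[[[0,0,-4,0,0,0,8],[0,0,-4,0,0,0,8],[0,0,-3,0,0,0,8]]]'
cat > place.py <<'E'
from h import *
import sys
x,y,z,mm=map(float,sys.argv[1:5])
Rm,t=deckT(np.load("deck.npy"));T=np.c_[-Rm[:,0],Rm[:,1],-Rm[:,2]]
off=np.array([.0013,0,-.0054])
goto(Rm@(np.array([x,y,z])/1e3)+t-T@off,T,mm,grip=8)
o=bot.get_obs();Ro=R.from_euler('xyz',o["tcp_rot"],degrees=True)
print("q",o["q"].round(1),"t",round(o["time"],2),"f deck",(Rm.T@o["wrist_force"]).round(1),"op",round(o["opening"],4),"carrier in deck mm",((o["ee_pos"]+Ro.apply(off)-t)@Rm*1e3).round(1))
E
python3 place.py -20 0 100 36
```

```text
time: 11.87
ee_pos: [0.6323, -0.1572, 0.1507]
tcp_rot: [179.6, -0.9, -172.0]
wrist_force: [0.9, -0.2, -1.0]
opening: 0.0141
time: 12.12
ee_pos: [0.6322, -0.1572, 0.2697]
tcp_rot: [179.7, -0.7, -172.0]
wrist_force: [1.7, -0.7, -0.7]
opening: 0.0145
n= 12 row: [np.float64(1.0), np.float64(3.09), np.float64(0.85), np.float64(0.003), np.float64(-0.043), np.float64(0.012), 8] | total d cm [ 6.71 37.46 12.82] w [ 0.041 -0.511  0.144]
q [-14.   23.9  40.5 107.3   0.  -22. ] t 12.12 f deck [ 1.2 -0.7 -1.4] op 0.0145 carrier in deck mm [ 151.2 -361.2  151.1]
```

```bash
python3 -m pendant '[[[1,3.1,0,0.003,-0.043,0.012,8],[1,3.1,0,0.003,-0.043,0.012,8],[1,3.1,0,0.003,-0.043,0.012,8],[1,3.1,0,0.003,-0.043,0.012,8],[1,3.1,0,0.003,-0.043,0.012,8]]]'
python3 -m pendant '[[[1,3.1,0,0.003,-0.043,0.012,8],[1,3.1,0,0.003,-0.043,0.012,8],[1,3.1,0,0.003,-0.043,0.012,8]]]'
python3 place.py -20 0 80 36
```

```text
time: 12.53
ee_pos: [0.582, -0.0124, 0.2744]
tcp_rot: [-179.5, 13.1, -175.9]
wrist_force: [-0.3, 0.3, -0.9]
opening: 0.0143
time: 12.78
ee_pos: [0.5448, 0.082, 0.2684]
tcp_rot: [-179.8, 21.1, -178.3]
wrist_force: [1.4, 0.6, -1.8]
opening: 0.0144
n= 6 row: [np.float64(1.3), np.float64(2.06), np.float64(2.0), np.float64(0.002), np.float64(-0.022), np.float64(0.006), 8] | total d cm [ 6.93 12.39 12.49] w [ 0.012 -0.132  0.035]
q [ 10.5 -15.9  -5.2  79.8  -3.4   8.2] t 12.78 f deck [ 0.4  0.6 -2.3] op 0.0144 carrier in deck mm [  70.1 -122.6  193. ]
```

```bash
python3 -m pendant '[[[1.4,2.2,1.6,0.002,-0.022,0.006,8],[1.4,2.2,1.6,0.002,-0.022,0.006,8],[1.4,2.2,1.6,0.002,-0.022,0.006,8],[1.3,2.1,1.6,0.002,-0.022,0.006,8],[1.3,2,1.6,0.002,-0.022,0.006,8]]]'
python3 place.py -20 0 40 30
python3 -m pendant '[[[0.5,1,1.5,0.002,-0.022,0.006,8],[0,0,0,0,0,0,8]]]'
python3 place.py -20 0 40 15
```

```text
time: 13.2
ee_pos: [0.5095, 0.195, 0.1755]
tcp_rot: [179.5, 28.6, 179.6]
wrist_force: [1.1, -0.2, -1.4]
opening: 0.0145
n= 4 row: [np.float64(0.32), np.float64(0.23), np.float64(2.22), np.float64(0.002), np.float64(-0.0), np.float64(0.0), 8] | total d cm [1.29 0.9  8.88] w [ 0.009 -0.001  0.001]
q [ 28.3 -24.3 -24.2  64.3 -12.8  25.6] t 13.2 f deck [ 0.3 -0.2 -1.8] op 0.0145 carrier in deck mm [ -7.   -9.8 128.7]
time: 13.37
ee_pos: [0.5083, 0.2079, 0.1556]
tcp_rot: [179.5, 29.7, 179.5]
wrist_force: [-0.5, -0.6, -1.2]
opening: 0.0141
n= 5 row: [np.float64(0.06), np.float64(-0.07), np.float64(1.44), np.float64(0.002), np.float64(0.004), np.float64(-0.0), 8] | total d cm [ 0.37 -0.36  7.18] w [ 0.008  0.019 -0.001]
q [ 30.3 -24.6 -26.9  61.3 -14.3  27.4] t 13.37 f deck [-1.1 -0.6 -0.8] op 0.0141 carrier in deck mm [-17.8   3.  111.9]
```

```bash
python3 -m pendant '[[[0.1,-0.1,1.5,0.002,0.004,0,8],[0.1,-0.1,1.5,0.002,0.004,0,8],[0,-0.1,1.5,0.002,0.004,0,8],[0,0,1.5,0.002,0.004,0,8],[0,0,1.3,0,0,0,8]]]'
python3 place.py -20 0 30 15
python3 - <<'E'
from h import *
Rm,t=deckT(np.load("deck.npy"));o=bot.get_obs();Ro=R.from_euler('xyz',o["tcp_rot"],degrees=True).as_matrix()
O=o["ee_pos"]+Ro@[.0013,0,-.0054];Rc=np.c_[-Ro[:,0],Ro[:,1],-Ro[:,2]]
sx,sy=.032,.052
pl=np.array([[-sx,-sy,.012],[sx,-sy,.012],[sx,sy,.012],[-sx,sy,.012],[-sx,.034,.012],[-.02,.034,.012],[-.02,.016,.012],[-sx,.016,.012]])
out=[]
for c in cal:
    v=bot.camera(c)[:,:,::-1];u,w=proj(c,[[.53,.2,.07]])[0].astype(int);a,b=u-33,w-33
    v=cv2.resize(v[b:b+66,a:a+66],None,fx=6,fy=6,interpolation=2)
    for P,col in((pl@Rc.T+O,(0,0,255)),(np.array([[-60,19.5,14],[-50,19.5,14],[-50,30.5,14],[-60,30.5,14]])/1e3@Rm.T+t,(0,255,0)),(np.array([[-72,-80,14],[-60,-80,14],[-60,80,14],[-72,80,14]])/1e3@Rm.T+t,(255,0,0))):
        cv2.polylines(v,[np.round((proj(c,P)-[a,b]+.5)*6).astype(int)],True,col,1)
    out.append(v)
cv2.imwrite("pics/g.png",np.hstack(out))
E
```

```text
time: 13.78
ee_pos: [0.5436, 0.2056, 0.0987]
tcp_rot: [179.7, 29.0, 179.6]
wrist_force: [-1.1, -0.4, -2.2]
opening: 0.0143
n= 2 row: [np.float64(0.31), np.float64(-0.06), np.float64(0.75), np.float64(0.003), np.float64(0.003), np.float64(0.001), 8] | total d cm [ 0.62 -0.12  1.5 ] w [0.006 0.006 0.001]
q [ 27.6 -19.3 -29.3  53.7 -12.9  24.9] t 13.78 f deck [-2.1 -0.4 -1.4] op 0.0143 carrier in deck mm [-14.    1.1  45.1]
```

View pics/g.png

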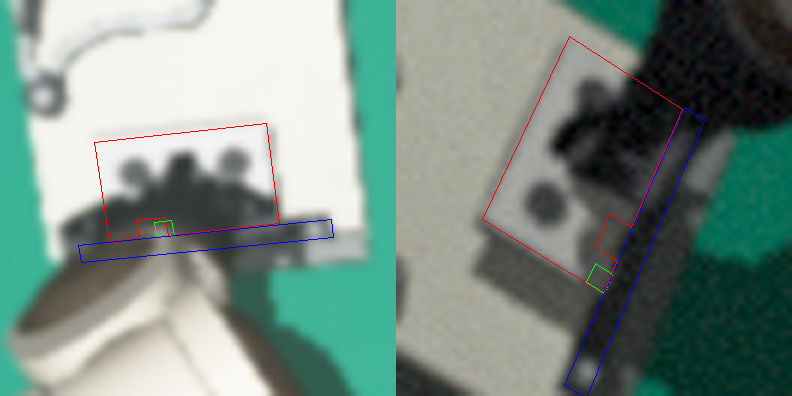

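The carrier appears where its pose is predicted in both halves (red outlines: top (190,180), side (585,165)). I lower it just upslope of the key.

```bash
python3 place.py -15 0 5 15; python3 -m pendant '[[[0,-0.1,1.4,0.003,0.003,0,8],[0,0,1.4,0.003,0.003,0,8],[0,0,0.8,0,0,0,8],[0,0,0,0,0,0,8]]]'; python3 place.py -15 0 0 15
```

```text
n= 3 row: [np.float64(-0.01), np.float64(-0.02), np.float64(1.3), np.float64(0.001), np.float64(0.001), np.float64(0.001), 8] | total d cm [-0.02 -0.06  3.89] w [0.004 0.004 0.002]
q [ 27.6 -19.2 -29.4  53.8 -12.9  24.9] t 13.88 f deck [-1.1 -0.3 -1.5] op 0.0142 carrier in deck mm [-15.4   0.5  43.9]
time: 14.22
ee_pos: [0.563, 0.2033, 0.0674]
tcp_rot: [-179.9, 28.7, 179.5]
wrist_force: [0.7, -0.1, -2.2]
opening: 0.0138
n= 1 row: [np.float64(0.31), np.float64(0.11), np.float64(0.83), np.float64(-0.001), np.float64(0.001), np.float64(-0.0), 8] | total d cm [0.31 0.11 0.83] w [-0.001  0.001 -0.   ]
q [ 26.4 -15.7 -30.   49.8 -12.6  24. ] t 14.22 f deck [-0.4 -0.1 -2.2] op 0.0138 carrier in deck mm [-11.9  -1.1   8.3]
```

```bash
python3 -m pendant '[[[0.2,0.1,0.5,0,0,0,8],[0,0,0.3,0,0,0,8]]]'; python3 place.py -15 0 0 15;python3 -m pendant '[[[0,0,0.2,0,0,0,8],[0,0,0,0,0,0,8]]]'; python3 place.py -15 0 0 15
```

```text
time: 14.38
ee_pos: [0.5652, 0.2043, 0.0593]
tcp_rot: [-179.9, 28.7, 179.5]
wrist_force: [-48.1, -8.1, 38.7]
opening: 0.0143
n= 1 row: [np.float64(0.11), np.float64(0.01), np.float64(0.01), np.float64(-0.001), np.float64(0.0), np.float64(-0.0), 8] | total d cm [0.11 0.01 0.01] w [-0.001  0.    -0.   ]
q [ 26.4 -15.1 -30.4  48.7 -12.6  24. ] t 14.38 f deck [-23.6  -8.5  56.9] op 0.0143 carrier in deck mm [-13.9  -0.1   0.1]
time: 14.55
ee_pos: [0.565, 0.2045, 0.0603]
tcp_rot: [-179.9, 28.6, 179.6]
wrist_force: [-0.2, -0.3, -1.2]
opening: 0.0141
n= 1 row: [np.float64(0.14), np.float64(-0.02), np.float64(0.11), np.float64(-0.001), np.float64(-0.0), np.float64(0.001), 8] | total d cm [ 0.14 -0.02  0.11] w [-0.001 -0.     0.001]
q [ 26.4 -15.2 -30.3  48.9 -12.6  23.9] t 14.55 f deck [-0.7 -0.3 -0.9] op 0.0141 carrier in deck mm [-13.6   0.2   1.1]
```

```bash
python3 -m pendant '[[[0.3,0,0,0,0,0,8],[0.3,0,0,0,0,0,8],[0,0,0,0,0,0,8]]]'; python3 place.py -28 0 0 30;python3 -m pendant '[[[0.3,0,0,0,0,0,8],[0,0,0,0,0,0,8]]]'; python3 place.py -28 0 0 30
```

```text
time: 14.8
ee_pos: [0.5595, 0.2052, 0.0583]
tcp_rot: [-180.0, 28.7, 179.6]
wrist_force: [-0.4, -0.6, -2.2]
opening: 0.0141
n= 1 row: [np.float64(0.86), np.float64(-0.07), np.float64(0.19), np.float64(0.0), np.float64(0.001), np.float64(0.001), 8] | total d cm [ 0.86 -0.07  0.19] w [0.    0.001 0.001]
q [ 26.8 -15.9 -31.2  48.7 -12.7  24.2] t 14.8 f deck [-1.4 -0.6 -1.8] op 0.0141 carrier in deck mm [-19.4   0.8   1.9]
time: 14.97
ee_pos: [0.5563, 0.2052, 0.0561]
tcp_rot: [-180.0, 28.7, 179.6]
wrist_force: [0.2, -0.7, -1.9]
opening: 0.0141
n= 1 row: [np.float64(0.48), np.float64(-0.07), np.float64(0.16), np.float64(0.0), np.float64(0.001), np.float64(0.001), 8] | total d cm [ 0.48 -0.07  0.16] w [0.    0.001 0.001]
q [ 26.9 -16.2 -31.6  48.6 -12.8  24.4] t 14.97 f deck [-0.7 -0.7 -1.8] op 0.0141 carrier in deck mm [-23.2   0.7   1.6]
```

```bash
python3 -m pendant '[[[0.3,-0.05,0.05,0,0,0,8],[0,0,0,0,0,0,8]]]'; python3 place.py -28 0 0 30;python3 -m pendant '[[[0.15,0,0,0,0,0,8]]]'; python3 place.py -28 0 0 30
```

```text
time: 15.13
ee_pos: [0.5535, 0.2046, 0.0536]
tcp_rot: [-180.0, 28.7, 179.6]
wrist_force: [0.5, 0.1, -1.5]
opening: 0.0139
n= 1 row: [np.float64(0.11), np.float64(-0.02), np.float64(0.07), np.float64(0.0), np.float64(0.001), np.float64(0.002), 8] | total d cm [ 0.11 -0.02  0.07] w [0.    0.001 0.002]
q [ 27.  -16.5 -32.1  48.5 -12.8  24.5] t 15.13 f deck [-0.3  0.1 -1.6] op 0.0139 carrier in deck mm [-26.9   0.2   0.7]
time: 15.22
ee_pos: [0.5522, 0.2046, 0.0529]
tcp_rot: [-180.0, 28.7, 179.6]
wrist_force: [-0.0, -0.1, -2.5]
opening: 0.0138
n= 1 row: [np.float64(-0.03), np.float64(-0.02), np.float64(0.07), np.float64(0.0), np.float64(0.001), np.float64(0.002), 8] | total d cm [-0.03 -0.02  0.07] w [0.    0.001 0.002]
q [ 27.1 -16.7 -32.3  48.5 -12.8  24.5] t 15.22 f deck [-1.2 -0.1 -2.2] op 0.0138 carrier in deck mm [-28.3   0.2   0.7]
```

```bash
python3 -m pendant '[[[0.1,0,0,0,0,0,8]]]'; python3 place.py -28 0 0 30
```

```text
time: 15.3
ee_pos: [0.5511, 0.2046, 0.0521]
tcp_rot: [-179.9, 28.7, 179.6]
wrist_force: [-0.2, 0.2, -1.8]
opening: 0.0146
n= 1 row: [np.float64(-0.17), np.float64(-0.01), np.float64(0.05), np.float64(0.0), np.float64(0.001), np.float64(0.002), 8] | total d cm [-0.17 -0.01  0.05] w [0.    0.001 0.002]
q [ 27.2 -16.8 -32.5  48.4 -12.9  24.6] t 15.3 f deck [-1.   0.2 -1.5] op 0.0146 carrier in deck mm [-29.7   0.1   0.5]
```

```bash
python3 -m pendant '[[[0.1,0,0,0,0,0,8]]]'; python3 place.py -28 0 0 30|tail -1; python3 -m pendant '[[[0.1,0,0,0,0,0,8]]]'; python3 place.py -28 0 0 30|tail -1
```

```text
time: 15.38
ee_pos: [0.5509, 0.2046, 0.0523]
tcp_rot: [-180.0, 28.8, 179.6]
wrist_force: [7.2, -2.1, -0.5]
opening: 0.0143
q [ 27.2 -16.9 -32.6  48.3 -12.9  24.6] t 15.38 f deck [ 6.1 -2.  -3.9] op 0.0143 carrier in deck mm [-29.8   0.1   0.8]
time: 15.47
ee_pos: [0.5508, 0.2046, 0.0526]
tcp_rot: [-180.0, 28.9, 179.6]
wrist_force: [4.8, 0.1, -1.2]
opening: 0.014
q [ 27.3 -17.  -32.7  48.3 -13.   24.7] t 15.47 f deck [ 3.6  0.2 -3.3] op 0.014 carrier in deck mm [-29.7   0.1   1. ]
```

The carrier meets the edge (push-back +6 N in x). I seat it down lightly, then release.

```bash
python3 -m pendant '[[[0,0,0.1,0,-0.002,0,8],[0,0,0,0,0,0,8]]]'; python3 place.py -28 0 0 30|tail -1; python3 -m pendant '[[[0.05,0,0,0,0,0,8],[0,0,0,0,0,0,24],[0,0,0,0,0,0,30],[0,0,0,0,0,0,45],[0,0,0,0,0,0,60]]]'; python3 place.py -28 0 0 30|tail -1
```

```text
time: 15.63
ee_pos: [0.5515, 0.2047, 0.0521]
tcp_rot: [180.0, 29.1, 179.5]
wrist_force: [-0.4, -0.3, -0.9]
opening: 0.0142
q [ 27.3 -17.1 -32.9  48.  -13.1  24.7] t 15.63 f deck [-0.7 -0.3 -0.6] op 0.0142 carrier in deck mm [-29.4   0.2   0.4]
time: 16.05
ee_pos: [0.551, 0.2049, 0.0521]
tcp_rot: [180.0, 29.1, 179.5]
wrist_force: [-0.5, 0.0, 0.3]
opening: 0.0486
q [ 27.3 -17.1 -32.9  48.  -13.   24.7] t 16.05 f deck [-0.3  0.   0.5] op 0.0486 carrier in deck mm [-29.9   0.5   0.6]
```

```bash
python3 -m pendant '[[[0,0,-1.5,0,0,0,60],[0,0,-3,0,0,0,60],[0,0,-4,0,0,0,50],[0,0,-2,0,0,0,50]]]'; python3 knob.py 0.9 85 50 36
python3 - <<'E'
from h import *
Rm,t=deckT(np.load("deck.npy"));sx,sy=.032,.052
pl=np.array([[-sx,-sy,.012],[sx,-sy,.012],[sx,sy,.012],[-sx,sy,.012],[-sx,.034,.012],[-.02,.034,.012],[-.02,.016,.012],[-sx,.016,.012]])+[-.028,0,0]
out=[]
for c in cal:
    v=bot.camera(c)[:,:,::-1];u,w=proj(c,[[.55,.2,.07]])[0].astype(int);a,b=u-33,w-33
    v=cv2.resize(v[b:b+66,a:a+66],None,fx=6,fy=6,interpolation=2)
    cv2.polylines(v,[np.round((proj(c,pl@Rm.T+t)-[a,b]+.5)*6).astype(int)],True,(0,0,255),1)
    out.append(v)
cv2.imwrite("pics/p.png",np.hstack(out))
E
```

```text
time: 16.38
ee_pos: [0.4963, 0.2032, 0.1397]
tcp_rot: [-179.7, 28.5, 179.6]
wrist_force: [0.2, 0.4, 1.5]
opening: 0.0426
n= 9 row: [np.float64(-1.62), np.float64(0.5), np.float64(0.14), np.float64(-0.001), np.float64(-0.0), np.float64(0.11), 50.0] | total d cm [-14.52  -2.06   1.29] w [-0.006 -0.001  0.989]
q [ 30.7 -24.9 -28.4  61.8 -14.5  27.9] t 16.38 f [0.2 0.4 1.5] op 0.0426 tcp in deck mm [-34.5  -1.7  98.2]
```

View pics/p.png

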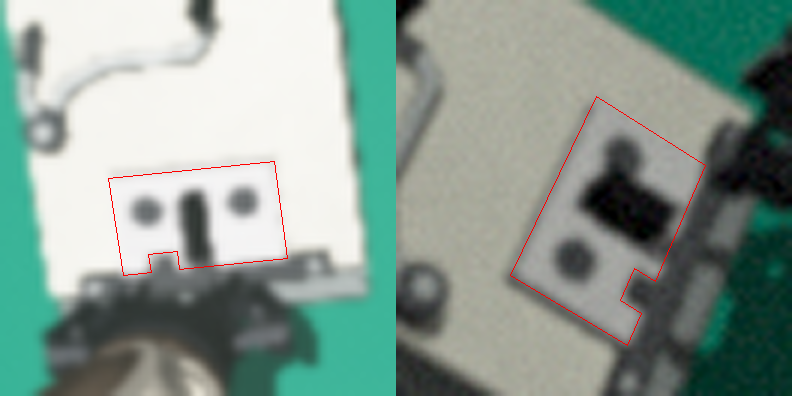

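The carrier lies flat and home: the key is in its keyway at (165,262) in the top half and (645,290) in the side half, with no gap to the bar, and the arm is still open. Next is the knob.

```bash
python3 -m pendant '[[[-1.7,0.5,0.1,0,0,0.11,50],[-1.7,0.5,0.1,0,0,0.11,50],[-1.7,0.5,0.1,0,0,0.11,50],[-1.7,0.5,0.1,0,0,0.11,50],[-1.7,0.5,0.1,0,0,0.11,50]]]'
python3 -m pendant '[[[-1.7,0.5,0.1,0,0,0.11,50],[-1.7,0.5,0.1,0,0,0.11,50],[-1.7,0.5,0.1,0,0,0.11,50],[-1.7,0.5,0.1,0,0,0.11,50]]]'; python3 knob.py 0.9 85 50 36
```

```text
time: 16.9
ee_pos: [0.5773, 0.2099, 0.1741]
tcp_rot: [163.9, 23.8, 143.8]
wrist_force: [-0.1, 0.4, 0.3]
opening: 0.0426
time: 17.23
ee_pos: [0.6383, 0.1783, 0.1952]
tcp_rot: [155.6, 14.3, 117.7]
wrist_force: [0.4, -0.3, -0.1]
opening: 0.0426
n= 1 row: [np.float64(0.61), np.float64(-0.37), np.float64(-0.62), np.float64(-0.01), np.float64(-0.003), np.float64(-0.037), 50.0] | total d cm [ 0.61 -0.37 -0.62] w [-0.01  -0.003 -0.037]
q [20.2 -8.3 -9.6 62.2 -9.7 77.1] t 17.23 f [ 0.4 -0.3 -0.1] op 0.0426 tcp in deck mm [116.9 -25.5  78.7]
```

```bash
python3 -m pendant '[[[0.6,-0.4,0.5,-0.01,-0.003,-0.037,50],[0,0,2,0,0,0,50],[0,0,2,0,0,0,50],[0,0,1.5,0,0,0,50]]]'; python3 knob.py 0.9 0 50 20; python3 -m pendant '[[[0,0,0.5,0,0,0,50],[0,0,0.5,0,0,0,50]]]'; python3 knob.py 0.9 0 50 20
```

```text
time: 17.57
ee_pos: [0.6669, 0.1785, 0.1379]
tcp_rot: [155.1, 15.2, 119.0]
wrist_force: [-0.7, 0.3, -0.0]
opening: 0.043
n= 1 row: [np.float64(0.45), np.float64(-0.18), np.float64(1.48), np.float64(0.003), np.float64(0.003), np.float64(-0.01), 50.0] | total d cm [ 0.45 -0.18  1.48] w [ 0.003  0.003 -0.01 ]
q [ 19.2  -5.3 -13.5  54.3  -9.4  74.6] t 17.57 f [-0.7  0.3 -0. ] op 0.043 tcp in deck mm [114.6 -25.   14.8]
time: 17.73
ee_pos: [0.6713, 0.1774, 0.1227]
tcp_rot: [155.5, 15.1, 119.0]
wrist_force: [0.3, -0.8, 0.3]
opening: 0.0425
n= 1 row: [np.float64(0.35), np.float64(0.17), np.float64(-0.06), np.float64(-0.003), np.float64(0.001), np.float64(-0.01), 50.0] | total d cm [ 0.35  0.17 -0.06] w [-0.003  0.001 -0.01 ]
q [ 19.   -4.3 -14.1  53.1  -9.3  74.4] t 17.73 f [ 0.3 -0.8  0.3] op 0.0425 tcp in deck mm [111.2 -26.1  -0.6]
```

```bash
python3 -m pendant '[[[0.3,0.1,0,0,0,0,50],[0,0,0,0,0,0,10],[0,0,0,0,0,0,10],[0,0,0,0,0,0,10],[0,0,0,0,0,0,10]]]' 30; python3 knob.py 0.6 0 10 10; python3 -m pendant '[[[0,-1.0,0,0,0,0.075,10],[0,-1.0,0,0,0,0.075,10],[0,-1.0,0,0,0,0.075,10],[0,-1.0,0,0,0,0.075,10]]]';python3 knob.py 0.6 0 10 10
```

```text
time: 18.15
ee_pos: [0.6702, 0.1807, 0.1206]
tcp_rot: [155.7, 15.1, 119.1]
wrist_force: [5.4, -2.1, -7.6]
opening: 0.015
n= 4 row: [np.float64(0.03), np.float64(-0.92), np.float64(-0.04), np.float64(-0.001), np.float64(0.0), np.float64(0.073), 10.0] | total d cm [ 0.5  -3.64 -0.17] w [-0.005  0.001  0.29 ]
q [ 19.3  -4.1 -14.1  53.1  -9.5  74.7] t 18.15 f [ 5.4 -2.1 -7.6] op 0.015 tcp in deck mm [109.1 -22.7  -1.9]
time: 18.48
ee_pos: [0.6399, 0.1649, 0.104]
tcp_rot: [152.2, 7.2, 102.9]
wrist_force: [4.4, 2.1, -6.4]
opening: 0.0149
n= 1 row: [np.float64(0.02), np.float64(0.13), np.float64(-0.2), np.float64(-0.001), np.float64(0.0), np.float64(-0.018), 10.0] | total d cm [ 0.02  0.13 -0.2 ] w [-0.001  0.    -0.018]
q [ 18.7  -8.8 -20.3  51.2  -9.1  91.8] t 18.48 f [ 4.4  2.1 -6.4] op 0.0149 tcp in deck mm [ 74.7 -38.9  -2. ]
```

```bash
python3 -m pendant '[[[0,-1.0,-0.1,0,0,0.075,10],[0,-1.0,0,0,0,0.075,10],[0,-1.0,0,0,0,0.075,10]]]';python3 knob.py 0.3 0 10 10
```

```text
time: 18.73
ee_pos: [0.6109, 0.1598, 0.088]
tcp_rot: [151.6, 0.7, 91.0]
wrist_force: [0.9, 5.0, -4.3]
opening: 0.0147
n= 1 row: [np.float64(0.09), np.float64(-0.38), np.float64(-0.22), np.float64(-0.004), np.float64(-0.001), np.float64(0.046), 10.0] | total d cm [ 0.09 -0.38 -0.22] w [-0.004 -0.001  0.046]
q [ 19.2 -12.4 -25.1  50.3  -9.1 105.7] t 18.73 f [ 0.9  5.  -4.3] op 0.0147 tcp in deck mm [ 41.7 -44.2  -2.2]
```

```bash
python3 -m pendant '[[[0,-0.3,0,0,0,0.03,10],[0,0,0,0,0,0,70],[0,0,0,0,0,0,70],[0,0,0,0,0,0,70],[0,0,0,0,0,0,70]]]'; python3 -m pendant '[[[0,0,0,0,0,0,70],[0,0,0,0,0,0,70],[0,0,0,0,0,0,70]]]'; python3 knob.py 0.22 0 70 10
```

```text
time: 19.15
ee_pos: [0.606, 0.1605, 0.0874]
tcp_rot: [151.6, -0.2, 89.5]
wrist_force: [-1.1, -0.6, 0.2]
opening: 0.0594
time: 19.4
ee_pos: [0.6079, 0.1606, 0.0899]
tcp_rot: [151.4, -0.2, 89.5]
wrist_force: [-0.2, 0.6, 0.7]
opening: 0.0597
n= 2 row: [np.float64(0.01), np.float64(-0.62), np.float64(0.04), np.float64(-0.0), np.float64(-0.002), np.float64(0.048), 70.0] | total d cm [ 0.06 -1.23  0.09] w [-0.001 -0.004  0.095]
q [ 19.3 -13.1 -25.5  50.3  -9.1 107.6] t 19.4 f [-0.2  0.6  0.7] op 0.0597 tcp in deck mm [ 39.9 -43.4   0.9]
```

```bash
python3 -m pendant '[[[0,-0.8,0,0,0,0.05,70],[0,0,-2,0,0,0,70],[0,0,-3,0,0,0,70],[0,0,-4,0,0,0,70],[0,0,-4,0,0,0,70]]]'; python3 -m pendant '[[[0,0,-4,0,0,0,70],[0,0,-4,0,0,0,70],[3,0,-2,0,0,0,70],[3,0,0,0,0,0,70],[0,0,0,0,0,0,70]]]'
python3 - <<'E'
from h import *
Rm,t=deckT(np.load("deck.npy"));sx,sy=.032,.052
pl=np.array([[-sx,-sy,.012],[sx,-sy,.012],[sx,sy,.012],[-sx,sy,.012],[-sx,.034,.012],[-.02,.034,.012],[-.02,.016,.012],[-sx,.016,.012]])+[-.028,0,0]
r=R.from_euler('z',.22).apply([-.04,-.122,0])+[.04,.085,0]
out=[]
for c in cal:
    v=bot.camera(c)[:,:,::-1];u,w=proj(c,[[.57,.18,.07]])[0].astype(int);a,b=u-40,w-40
    v=cv2.resize(v[b:b+80,a:a+80],None,fx=5,fy=5,interpolation=2)
    D=lambda P,col,cl:cv2.polylines(v,[np.round((proj(c,np.array(P)@Rm.T+t)-[a,b]+.5)*5).astype(int)],cl,col,1)
    D(pl,(0,0,255),True);D([r+[0,0,.008],r+[0,0,.052]],(0,255,255),False)
    out.append(v)
cv2.imwrite("pics/z.png",np.hstack(out))
for n in("mug","torch","flask","carrier_mid","carrier_right"):print(n,[(m["uv"],round(m["confidence"],2)) for m in bot.mark_of("side",n)][:2])
E
```

```text
time: 19.82
ee_pos: [0.5354, 0.1587, 0.1935]
tcp_rot: [152.2, -1.3, 86.8]
wrist_force: [0.9, 0.6, 0.3]
opening: 0.0597
time: 20.23
ee_pos: [0.4892, 0.2197, 0.3011]
tcp_rot: [151.3, -1.8, 86.6]
wrist_force: [0.9, -0.1, -0.1]
opening: 0.0594
mug [([292.1, 206.6], 0.66)]
torch [([261.3, 128.5], 0.81), ([229.7, 238.7], 0.26)]
flask [([240.3, 191.2], 0.57)]
carrier_mid [([296.9, 143.4], 0.68)]
carrier_right [([306.5, 174.8], 0.5)]
```

View pics/z.png

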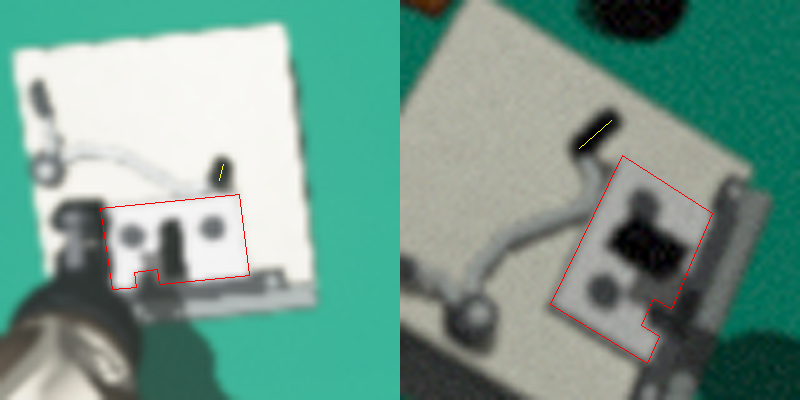

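The carrier is still flush with the key in its keyway. The arm's bend rests on its upslope edge, and the knob at (222,172) top and (597,132) side lies on the line predicted for joint 0.22. The gripper is clear, and the other things are unmoved. I hand the job in.

```bash
python3 -c "
from workcell import bot
o=bot.get_obs();print(o['time'],o['wrist_force']);print(bot.job_done())"
```

```text
20.5833 [-0.97435666  0.54158108 -0.54435824]
the job is handed in; nothing more can be done
None
```

I drew the sprung arm back over centre and it stayed open. Then I laid carrier_left, the one with its keyway at +25 mm, on the stage with the key in its keyway. I brought the arm forward so it sprang shut on the carrier, let go, and handed the job in at 20.6 s of the 64 s allowed.

**Last checks:**
- **Carrier:** both cameras show it flat and home. It touched the edge with about 6 N of push-back.
- **Arm:** the knob lies on the line predicted for joint 0.22, the clamped position.
- **Robot:** the gripper was clear, with only noise (about 1 N) on the wrist force.
- **Other things:** the detected marks for the mug, torch, flask and the other two carriers are within about 3 px of where they started in the side view.

**What disagreed or went wrong:**
- **Fingertip offset:** the real fingertips end about 25 mm behind the reported TCP. My first two closings on the rib missed because of this; I allowed for it from then on.
- **Unexplained drift:** on the first descent the arm drifted about 10 mm with no contact force. I never found the cause, but it did not happen again.
- **Seat position:** the edge contact read as deck x −29.7 mm instead of −28 mm. That is within the error of my pose fit.
- **Touchdown force:** setting the carrier on the deck read about 62 N at the wrist for a moment. That is under the 120 N wrist limit. The contact was between the held carrier and the deck, not the arm or gripper body, so I do not expect the 40 N limit to apply.

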